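# Load a copper sheet into the punching fixture

### The arm

A 6-joint arm with a two-finger parallel gripper is mounted at the origin on the work surface. World frame = base frame: x ahead of the robot, y to its left, z up, the work surface at z = 0. Lengths are in mm, angles in rad, forces in N, time in s.
With the tool pointing down it reaches from about 400 to 925 mm from the base axis. Payload 12.5 kg.
Tool frame: the origin (TCP) lies at the very end of the fingers, on their centre line; the grasp point (between the pads) lies 19 mm behind it (env.grasp_offset is the distance from the TCP to the grasp point, in mm); z points along the fingers, y is the direction in which the jaws open and shut (so a half turn about z gives the same grasp; the last joint's range is limited). The gripper opens to 95 mm and grips with 3 to 60 N. Pads are 20 mm wide; open, the fingers measure 119 mm over their backs; the gripper's body (75 mm by 180 mm) begins 59 mm behind the grasp point.
Start: joints at [-1.254, 0.491, 1.559, -0, 1.092, -0.106], TCP at [256.472, -569.976, 175.961] pointing down, gripper open.
Joint ranges: [-3.1, 3.1], [-0.84, 2.19], [0.05, 2.79], [-1.13, 4.28], [0.06, 2.93], [-2.69, 2.69]. Speed limits (rad/s): [2.22, 2.22, 2.79, 3.14, 3.14, 3.14].

### API

Orientations are given as [roll, pitch, yaw] about the fixed x, y, z axes, in that order (R = Rz(yaw) Ry(pitch) Rx(roll)).
In Python, from cell import env gives the robot as it stands. The module is installed in compiled form; this text tells all that it offers.
- The arm moves only by the shell command python3 -m pendant 'ROWS'. ROWS is JSON, one flat list of numbers, 5 for each row, row after row: the shift along the tool's x, y, z as a fraction of full scale, then the turn about the tool's z as a fraction of full scale, then the gripper's target within -1 to 1 (shut at 1, half-way at 0, fully open at -1). In form: [x, y, z, turn, grip, x, y, z, turn, grip, ...]. A call has 1 to 10 rows; each row shifts and turns the commanded pose from where the row before left it, along the tool's axes as they then stand; what a row does not reach is not made up. Full scale, the value 1, is 0.4 m for a shift and 180 degrees for a turn. A row lasts 1/8 s, in which the tool goes at most 62.5 mm and 10.7 degrees, less where a joint would pass 70% of its speed; a pose out of reach is approached as far as the arm can. A call with a number of a shift or a turn outside -1 to 1 is refused whole. A call with a gripper value outside its range is refused whole. The fingers move at their own pace and stop on an object; the grip force is fixed at half the most. Time passes only in rows, so rows that do not move let the fingers close. It gives the time, the measured TCP pose, the force and the opening at its end, in the units of the state.
- env.state(): the state, without advancing time (a new reading comes with each control period).
- env.read_camera(name): name is "scene" or "side" or "wrist"; returns the picture (420x560x3 uint8, red, green, blue); there is no depth.
- env.camera_model(name): a dict with "fx", "fy", "cx", "cy" (pixels), "view" (4x4, takes a point from world to camera coordinates); the wrist camera has in their place "tool_from_camera" (4x4, takes a point from camera to tool coordinates, whose origin is the TCP and whose axes are the flange's). Camera axes: x right, y down, z forward; pixel columns grow to the right and rows downward; lengths in mm; the calibration is good to about 2 mm. The wrist camera is an equidistant fisheye: a pixel r from the principal point sees the ray r / f radians off the axis. A picture is of the moment at which its call begins: read the wrist's pose just before it. camera_model takes no time and is no camera call.
- env.job_done(): hands the job in, once; it reports no verdict.
Trained networks look in the newest picture that a camera, given by its name, has taken for a name from the list of things; names that differ only in an ending like _2 or _b are one class to them, and where a whole thing is asked for, a point or a joint stands for the part that bears it (a point fixed in the world has none). Each returns a list of dicts, best first, with "confidence" (0 to 1); they miss things now and then, are a little off and sometimes report something else, mostly with a low value. They report only what shows in the picture. A call takes as long as a camera call. They do not tell look-alikes from the thing itself.
- env.masks_of(thing, camera): "region" (420x560 bool, what is visible of it).
- env.landmark_of(thing, camera): "xyz" ([x, y, z] in mm, in world coordinates, good to about 4 mm: a listed point, or the origin of a listed thing).
The state is a dict: "t": time; "joints": joint angles; "qvel": joint speeds; "tau": joint torques, N m; "eef_pos": TCP position; "tcp_rot": TCP orientation; "ft_force": force on the tool from outside, world axes, zero at the start; "moment": the same for the moment, N m; "opening": opening from 0.0 (shut) to 1.0 (fully open).
Only numpy, scipy, OpenCV 4.12 (cv2) and the standard library are available. Lean on these libraries where they do the work, as an engineer would, in place of code of your own. Each camera call takes 0.05 s, during which the arm holds its last target.

### The job

Load the loose copper sheet into the blue fixture: press lightly on its top with the fingertips and slide it across the bed until it sits square and flush against both yellow fences, gently and without lifting it, then let go. After that, slide the red-handled retainer fully home over the edge of the sheet. The sheet is soft and marks easily, so neither press it hard nor ram it into the fences; keep the fingers off the polished bed, leave the other things on the bench alone, and finish with the sheet still flush.

Things in the scene. Friction and masses are not known exactly. Their poses are not given: they have to be found in the camera images.
- sheet_top (a point): Centre of the top face of the loose copper sheet: 120 mm along its x, 90 mm along its y, 3 mm thick, about 0.28 kg, lying flat on the bed, short of both fences and turned up to 0.25 rad from square with them. z is up. Over 20 N of pressing marks it (touch down slowly), and so does being pushed against a fence with over 7 N.
- seat (a point): Where the centre of the sheet's top face comes when it is seated flush on both fences (sheet x along this x, or reversed). Fixed to the fixture. x points at right angles to the end stop, towards it; y at right angles to the side fence, towards it; z up. From here the end stop's face is 60 mm along +x and the side fence's face 45 mm along +y.
- bed: The dark polished steel bed of the fixture, a plate 230 x 180 mm; origin 14 mm below the middle of its top face. Axes parallel to the seat's. The fixture stands fixed on levelling feet, so the height differs each time (bed top 14 to 24 mm above the bench). The bed gives a little when pressed: about 40 N per mm, only beyond 2 N, springing back when let go. Fingers must not rub it.
- side_fence: Yellow strip 14 mm wide, standing 5 mm above the bed, along the bed's +y side, fixed; it stands 2 mm above the top of the sheet. Its inner face lies at +70 mm in y from the bed's origin (the origin of this entry is the same point as the bed's).
- end_stop: Yellow strip 14 mm wide, standing 5 mm above the bed, across the bed's +x end, fixed; its inner face lies at +97 mm in x from the bed's origin (the origin of this entry is the same point as the bed's).
- latch (a joint): Travel in m of the retainer, a flat aluminium slide with a red handle outside the side fence: starts between 0 and 0.006 (drawn back), hard stop at 0.035 (fully home, its tongue about 33 mm over the sheet's edge, with 2.5 mm of air between). It moves along the fixture's -y, takes about 2 N and stays where it is left.
- latch_grip (a point): Middle of the red handle of the retainer: an upright block 30 mm along the fixture's x, 14 mm along y; its top is 10 mm above this point. The aluminium slide starts 16 mm below this point, rails 24 mm to either side in x reach up to 16.5 mm below it. Its axes are the fixture's. Free room all round for fingers; it can be pinched from above or pushed on its +y face.
- spool: White wire spool, bystander: 76 mm across, 45 mm high, upright; origin under its centre.
- bottle: White bottle with blue cap, bystander: 52 mm across, 130 mm high; origin under its centre.
- bin: Empty green bin, bystander: 90 x 120 x 50 mm; origin under its centre.
- driver: Screwdriver lying on the bench, bystander: about 210 mm long along its x; origin on the bench near its middle.
- sheet: The copper sheet itself: origin at the centre of its underside. It slides easily on the bed (friction about 0.08, much less than under fingertips). Pressed with about 8 to 12 N it follows the fingertips, lagging a little, more in turning than in sliding; when it meets a fence the sideways resistance rises clearly, from about 1 N to over 2 N, and the fingertips slip over it.
Not all that is in view belongs to the job. There is more than one size of the sheet; the job needs the smallest.

How it is judged (in metres and radians):
On the way, in this order (a step that is already met when the one before it is completed fails the run):
1. the sheet lies flush against both fences, let go, with the retainer still drawn back (x of sheet_top in the frame of seat between -0.0015 and 0.0015 m and y of sheet_top in the frame of seat between -0.0015 and 0.0015 m and angle between the x axis of sheet_top and the x axis of seat, either way round below 0.02 rad and angle between sheet_top's own z axis and vertical below 0.02 rad and value of joint latch below 0.01 m and contact force between the fingers and sheet below 0.1 N), for 0.2 s.
2. the retainer is slid fully home (value of joint latch above 0.031 m), for 0.2 s.
At the end, for the whole second after the job is handed in: The sheet lies flat, its centre within 1.5 mm of the seat in the fixture's x and y and square to it within 0.02 rad, at rest; the retainer is at least 31 mm home (x of sheet_top in the frame of seat between -0.0015 and 0.0015 m and y of sheet_top in the frame of seat between -0.0015 and 0.0015 m and angle between the x axis of sheet_top and the x axis of seat, either way round below 0.02 rad and angle between sheet_top's own z axis and vertical below 0.02 rad and value of joint latch above 0.031 m and linear speed of sheet below 0.01 m/s); the robot touches nothing.
It fails at once if the sheet is pressed with more than 20 N (contact force between the fingers and sheet above 20 N).
It fails at once if the sheet is rammed into a fence with more than 7 N (contact force between sheet and side_fence above 7 N or contact force between sheet and end_stop above 7 N).
It fails at once if the fingers press on the polished bed (over 2 N) (contact force between the fingers and bed above 2 N).
It fails at once if the sheet is lifted or tipped off the bed (angle between sheet_top's own z axis and vertical above 0.1 rad or z of sheet_top in the frame of seat above 0.0065 m).
It fails at once if the spool, bottle, bin or screwdriver is moved by over 20 mm (distance of any of spool, bottle, bin, driver from where it was at the start of the episode above 0.02 m).
It also fails if it takes over 72 s, if anything falls off the work surface, if the arm or the gripper's body presses on something with over 40 N, if the wrist force passes 120 N, or if a joint passes its speed limit or range.

## Working session

There is one attempt and no reset: what is moved stays moved. The work goes in short steps, Python scripts to look and compute and a shell command to move; the robot and the scene stay as the last step left them, time stands still between calls to the robot, and variables do not carry over. Pictures are saved under pics/ and viewed, and the job is handed in when it is done.

```bash
mkdir -p pics
python3 - <<'E'
from cell import env
import cv2
print(env.state())
for n in ("scene","side","wrist"):
    im=env.read_camera(n); cv2.imwrite(f"pics/{n}0.png",im[:,:,::-1])
    print(n,env.camera_model(n))
E
```

```text
{'t': 0.0, 'joints': array([-1.25357397e+00,  4.91567176e-01,  1.55944736e+00, -3.80549232e-05,
        1.09170694e+00, -1.05588273e-01]), 'qvel': array([ 0.00099432,  0.00208381,  0.00237965, -0.00210103,  0.00105302,
       -0.00049559]), 'tau': array([-8.35401261e-04, -6.12645006e+01, -2.58181000e+01,  6.91881753e-02,
        4.81610256e-02, -1.55003790e-04]), 'eef_pos': array([ 256.38028913, -569.67763436,  175.35776332]), 'tcp_rot': array([-3.14046656e+00, -8.54067100e-05,  4.22828145e-01]), 'ft_force': array([ 0.82727618,  0.47369251, -0.55834881]), 'moment': array([ 0.00302802, -0.01370711, -0.02798146]), 'opening': 0.9986039938516295}
scene {'fx': 533.8102239693434, 'fy': 533.8102239693434, 'cx': 279.3289902664153, 'cy': 215.07549352485313, 'view': array([[-5.27288665e-03,  9.99882942e-01, -1.43631087e-02,
        -1.21417107e+01],
       [ 7.41643165e-01, -5.72441488e-03, -6.70770189e-01,
        -3.50873088e+02],
       [-6.70773890e-01, -1.41891966e-02, -7.41526166e-01,
         2.00840929e+03],
       [ 0.00000000e+00,  0.00000000e+00,  0.00000000e+00,
         1.00000000
[... 236 characters left out ...]
4.73077996e-01, -8.28353493e-01,
         1.94715236e+02],
       [ 4.54790787e-01, -6.92379732e-01, -5.60156805e-01,
         1.03797390e+03],
       [ 0.00000000e+00,  0.00000000e+00,  0.00000000e+00,
         1.00000000e+00]])}
wrist {'fx': 325.19226210127806, 'fy': 325.19226210127806, 'cx': 282.1852300049585, 'cy': 213.115366062539, 'tool_from_camera': array([[ 2.77186820e-04, -9.70686439e-01, -2.40349246e-01,
         6.72825563e+01],
       [ 9.99999956e-01,  2.93556870e-04, -3.23065904e-05,
         1.28927183e-01],
       [ 1.01915742e-04, -2.40349227e-01,  9.70686478e-01,
        -2.09250627e+02],
       [ 0.00000000e+00,  0.00000000e+00,  0.00000000e+00,
         1.00000000e+00]])}
```

View pics/scene0.png

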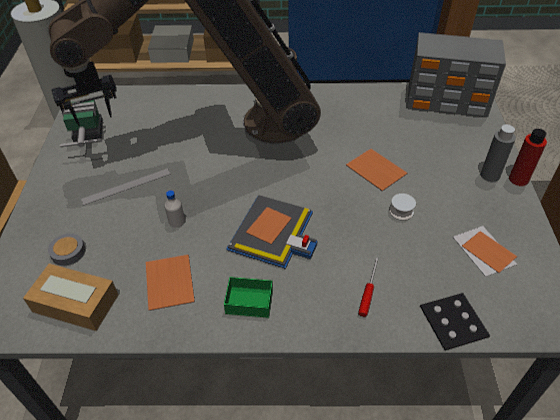

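View pics/side0.png

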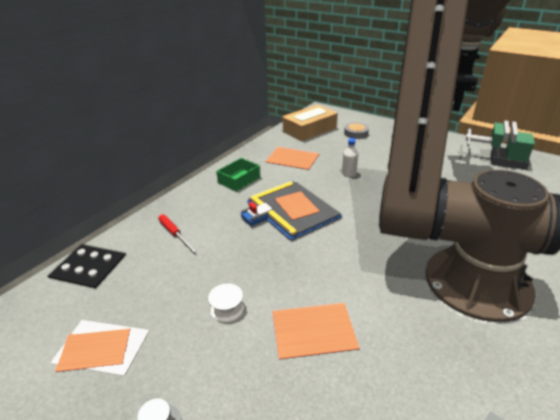

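View pics/wrist0.png

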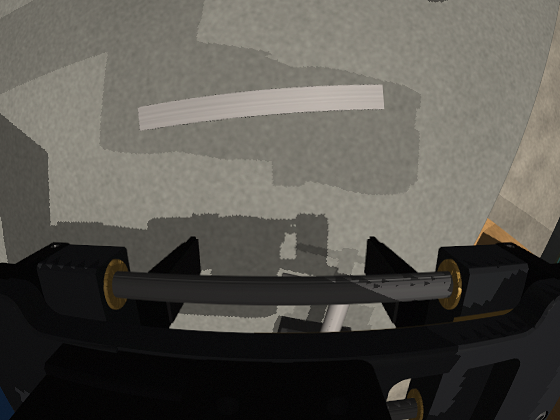

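```bash
cat > h.py <<'E'
from cell import env
import numpy as np, cv2
from scipy.spatial.transform import Rotation as Ro
def proj(n,P):
    m=env.camera_model(n); P=np.atleast_2d(P)
    if 'view' in m: T=m['view']
    else: T=np.linalg.inv(wTc(m))
    c=P@T[:3,:3].T+T[:3,3]
    if 'view' in m: return np.c_[m['cx']+m['fx']*c[:,0]/c[:,2], m['cy']+m['fy']*c[:,1]/c[:,2]]
    rr=np.hypot(c[:,0],c[:,1]); th=np.arctan2(rr,c[:,2])
    return np.c_[m['cx']+m['fx']*th*c[:,0]/rr, m['cy']+m['fy']*th*c[:,1]/rr]
def wTc(m,s=None):
    s=s or env.state(); W=np.eye(4); W[:3,:3]=Ro.from_euler('xyz',s['tcp_rot']).as_matrix(); W[:3,3]=s['eef_pos']
    return W@m['tool_from_camera']
def ray(n,uv,s=None):
    m=env.camera_model(n); uv=np.atleast_2d(uv).astype(float)
    d=(uv-[m['cx'],m['cy']])/[m['fx'],m['fy']]
    if 'view' in m:
        T=np.linalg.inv(m['view']); d=np.c_[d,np.ones(len(d))]
    else:
        T=wTc(m,s); r=np.hypot(*d.T)+1e-12; d=np.c_[d*(np.sin(r)/r)[:,None],np.cos(r)]
    return T[:3,3], d@T[:3,:3].T
def onz(n,uv,z,s=None):
    o,d=ray(n,uv,s); return o+d*((z-o[2])/d[:,2])[:,None]
E
python3 - <<'E'
from h import *
for n in ("scene","side"):
  for t in ("sheet_top","seat","bed","latch_grip","spool","bottle","bin","driver"):
    r=env.landmark_of(t,n); print(n,t,[(np.round(x['xyz'],1).tolist(),round(x['confidence'],2)) for x in r[:5]])
im=env.read_camera("scene"); cv2.imwrite("pics/sc_crop.png",cv2.resize(im[180:280,210:340,::-1],None,fx=6,fy=6,interpolation=cv2.INTER_CUBIC))
E
```

```text
scene sheet_top [([731.7, -299.1, -0.4], 0.75), ([268.5, 338.8, 0.5], 0.73), ([532.1, -20.7, 22.7], 0.69)]
scene seat [([589.7, -3.2, 22.1], 0.61)]
scene bed [([544.9, -13.3, 6.4], 0.55)]
scene latch_grip [([618.7, 93.5, 50.5], 0.75)]
scene spool [([461.8, 404.2, 1.7], 0.8)]
scene bottle [([498.0, -307.7, 2.1], 0.68)]
scene bin [([800.4, -72.8, 3.3], 0.82)]
scene driver [([747.4, 269.2, -1.5], 0.72), ([587.3, -1.8, 21.5], 0.45)]
side sheet_top [([265.0, 343.2, 5.9], 0.97), ([730.1, -300.1, 3.2], 0.95), ([535.5, -22.9, 18.8], 0.78)]
side seat [([586.0, -5.2, 25.5], 0.72), ([793.2, -73.3, -2.3], 0.61)]
side bed [([544.3, -14.7, 5.3], 0.79)]
side latch_grip [([618.6, 89.4, 46.3], 0.69)]
side spool [([460.5, 401.2, -2.3], 0.97), ([544.5, -15.0, 7.5], 0.19)]
side bottle [([503.9, -312.6, -2.6], 0.75)]
side bin [([793.8, -71.9, -1.1], 0.66), ([616.3, 88.6, 46.9], 0.36)]
side driver [([754.7, 266.7, 4.0], 0.73)]
```

View pics/sc_crop.png

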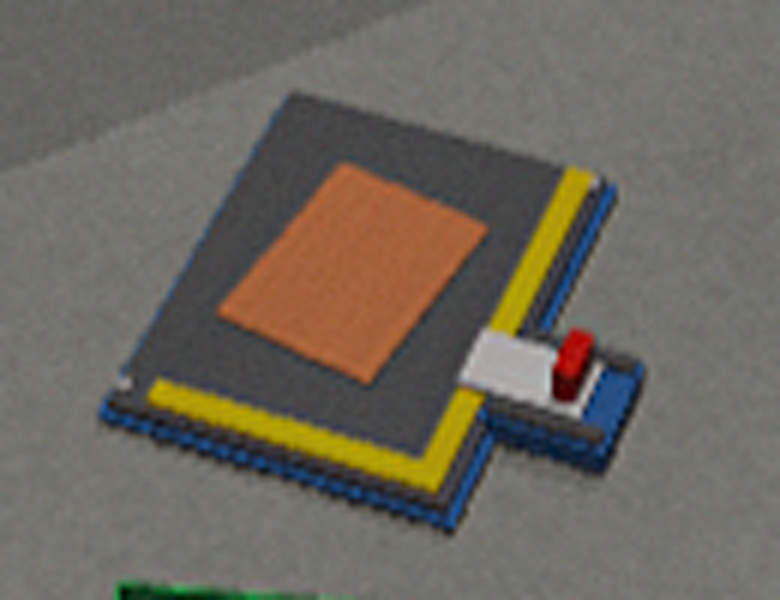

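Run:
```python
from h import *
# crop px -> image
f=lambda p: np.array(p)/6+[210,180]
# sheet corners, fence inner corner etc.
S=onz("scene",f([(345,161),(488,229),(369,383),(218,312)]),22); print(S)
for i in range(4):
    d=S[(i+1)%4]-S[i]; print(np.linalg.norm(d),np.arctan2(d[1],d[0]))
F=onz("scene",f([(567,165),(424,455),(150,385+-3)]),24); print(F)
d=F[1]-F[0];print(np.arctan2(d[1],d[0])); d=F[1]-F[2]; print(np.arctan2(d[1],d[0])-np.pi/2)
```

```text
[[457.73865638 -22.47847851  22.        ]
 [506.30028597  52.27789047  22.        ]
 [608.02852884  -7.57363505  22.        ]
 [561.46039129 -84.52135946  22.        ]]
89.1445263140209 0.9947033658546602
118.02898163233247 -0.5318071917772594
89.94189083193037 -2.115024638949741
120.8615628283524 2.602522307658145
[[ 463.41823022   94.08475056   24.        ]
 [ 654.65927263   19.82785393   24.        ]
 [ 608.32403588 -115.87635144   24.        ]]
-0.37037057053327843
-0.3290313178073643
```

```bash
python3 -m pendant '[0.1,-0.082,-0.005,0,-1, 0.1,-0.082,-0.005,0,-1, 0.1,-0.082,-0.005,0,-1, 0.1,-0.082,-0.005,0,-1, 0.1,-0.082,-0.005,0,-1, 0.1,-0.082,-0.005,0,-1, 0.1,-0.082,-0.005,0,-1, 0.1,-0.082,-0.005,0,-1, 0.1,-0.082,-0.005,0,-1, 0.1,-0.082,-0.005,0,-1]'; python3 -m pendant '[0,0,0,-0.048,0,0,0,0,-0.048,0,0,0,0,-0.048,0,0,0,0,-0.048,0,0,0,0,0,0,0,0,0,0,0]'
python3 - <<'E'
from h import *
s=env.state(); im=env.read_camera("wrist"); print(s['eef_pos'],s['tcp_rot'],s['opening'],s['t'])
np.save("w1.npy",im); np.save("w1s.npy",s,allow_pickle=True)
cv2.imwrite("pics/w1.png",im[:,:,::-1])
E
```

```text
t: 2.25
eef_pos: [487.3, -105.1, 196.2]
tcp_rot: [3.141, -0.0, 0.423]
ft_force: [0.5, -0.7, -0.5]
opening: 1.0
t: 3.0
eef_pos: [486.7, -106.7, 196.0]
tcp_rot: [3.141, 0.0, 1.023]
ft_force: [0.2, -1.3, -0.2]
opening: 0.507
[ 486.65443812 -106.7137848   195.95480513] [3.14147730e+00 1.08680984e-05 1.02268311e+00] 0.5065740557216922 3.0
```

View pics/w1.png

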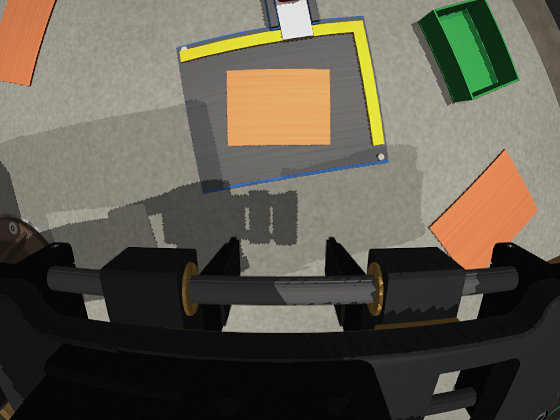

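```bash
cat >> h.py <<'E'
def lines_from(mask):
    cs,_=cv2.findContours(mask.astype(np.uint8),cv2.RETR_EXTERNAL,cv2.CHAIN_APPROX_NONE)
    return sorted(cs,key=cv2.contourArea)[::-1]
def rectfit(P):
    # P Nx2 contour points on plane -> centre, yaw, dims by fitting 4 sides
    (c,wh,a)=cv2.minAreaRect(P.astype(np.float32)); a=np.deg2rad(a)
    for _ in range(5):
        u=np.array([np.cos(a),np.sin(a)]); v=np.array([-u[1],u[0]])
        x=(P-c)@u; y=(P-c)@v
        hx=np.percentile(abs(x),99.)if 0 else wh[0]/2; hy=wh[1]/2
        g=lambda A,B: np.polyfit(A,B,1)
        m1=(abs(x-hx)<3)&(abs(y)<.8*hy); m2=(abs(x+hx)<3)&(abs(y)<.8*hy)
        m3=(abs(y-hy)<3)&(abs(x)<.8*hx); m4=(abs(y+hy)<3)&(abs(x)<.8*hx)
        xs=[np.median(x[m1]),np.median(x[m2])]; ys=[np.median(y[m3]),np.median(y[m4])]
        sl=[-g(y[m1],x[m1])[0],-g(y[m2],x[m2])[0],g(x[m3],y[m3])[0],g(x[m4],y[m4])[0]]
        c=c+u*np.mean(xs)+v*np.mean(ys); wh=(xs[0]-xs[1],ys[0]-ys[1]); a+=np.mean(sl)
    if wh[0]<wh[1]: a+=np.pi/2; wh=wh[::-1]
    a=(a+np.pi/2)%np.pi-np.pi/2
    return np.array(c),a,wh,sl
def sheetmask(im,box):
    h=cv2.cvtColor(im,cv2.COLOR_RGB2HSV); m=(h[...,0]<18)&(h[...,1]>90)&(h[...,2]>80)
    b=np.zeros(m.shape,bool); b[box[1]:box[3],box[0]:box[2]]=1; return m&b
def yelmask(im,box):
    h=cv2.cvtColor(im,cv2.COLOR_RGB2HSV); m=(h[...,0]>22)&(h[...,0]<36)&(h[...,1]>130)&(h[...,2]>70)
    b=np.zeros(m.shape,bool); b[box[1]:box[3],box[0]:box[2]]=1; return m&b
E
python3 - <<'E'
from h import *
im=np.load("w1.npy"); s=np.load("w1s.npy",allow_pickle=True).item()
c=lines_from(sheetmask(im,(210,55,345,160)))[0][:,0,:]
for z in (17,22,27):
    P=onz("wrist",c,z,s)[:,:2]; r=rectfit(P); print(z,r)
y=yelmask(im,(170,10,400,160)); o=im.copy(); o[y]=(255,0,255); cv2.drawContours(o,[c[:,None]],-1,(0,255,0),1)
cv2.imwrite("pics/m1.png",cv2.resize(o[0:220,150:420,::-1],None,fx=2.8,fy=2.7))
E
```

```text
17 (array([534.99591818, -18.12932064]), np.float64(-0.5418650228587794), (np.float64(121.10483101877907), np.float64(90.75122693239278)), [np.float64(-0.001998003439355371), np.float64(0.007594805350500338), np.float64(-0.004895152374227391), np.float64(-0.0007016495369187702)])
22 (array([534.82564444, -18.53237779]), np.float64(-0.5418650228587794), (np.float64(119.54502425569322), np.float64(89.58236870983734)), [np.float64(-0.001998003439355601), np.float64(0.00759480535050044), np.float64(-0.0048951523742282), np.float64(-0.0007016495369187554)])
27 (array([534.65537069, -18.93543493]), np.float64(-0.5418650228587794), (np.float64(117.98521749260738), np.float64(88.41351048728194)), [np.float64(-0.001998003439355427), np.float64(0.007594805350500452), np.float64(-0.004895152374227605), np.float64(-0.0007016495369186213)])
```

View pics/m1.png

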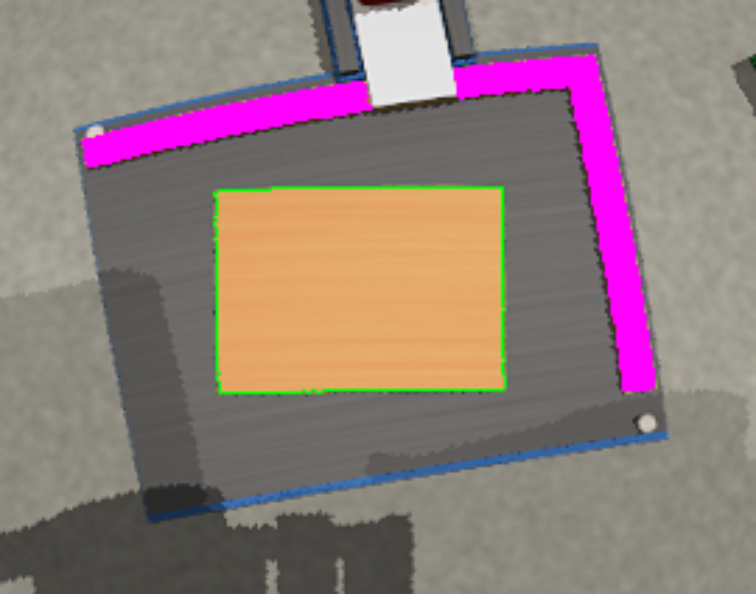

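```bash
cat >> h.py <<'E'
def fences(im,s,box,zt,sheetz,yaw0=-0.35,c0=(535,-18),n="wrist"):
    m=yelmask(im,box); c=np.vstack([k[:,0,:] for k in lines_from(m) if cv2.contourArea(k)>15])
    P=onz(n,c,zt,s)[:,:2]; a=yaw0
    for _ in range(4):
        u=np.array([np.cos(a),np.sin(a)]); v=np.array([-u[1],u[0]])
        x=(P-c0)@u; y=(P-c0)@v
        # side fence: inner edge is lower y edge
        def edge(t,q,lo,hi):
            T=[];Q=[]
            for b in np.arange(lo,hi,2.):
                k=(t>=b)&(t<b+2)
                if k.sum()>1: T.append(b+1);Q.append(q[k].min())
            T=np.array(T);Q=np.array(Q); k=abs(Q-np.median(Q))<8
            for _ in range(5):
                p=np.polyfit(T[k],Q[k],1); r=abs(Q-np.polyval(p,T)); k=r<max(1.,2*np.median(r))
            return p,r[k].std(),k.sum()
        sel=y>30; ps=edge(x[sel],y[sel],-100,x.max()-22)
        sel=x>60; pe=edge(y[sel],x[sel],-70,y.max()-22)
        a2=(ps[0][0]*ps[2]-pe[0][0]*pe[2])/(ps[2]+pe[2])
        a+=a2
    ys=np.polyval(ps[0],60); xe=np.polyval(pe[0],20)
    seat=np.array(c0)+u*(xe-60)+v*(ys-45)
    return seat,a,ps,pe
E
python3 - <<'E'
from h import *
im=np.load("w1.npy"); s=np.load("w1s.npy",allow_pickle=True).item()
for z in (17,20):
    print(fences(im,s,(170,10,400,160),z+5,z))
E
```

```text
(array([588.77548113,  -3.2578751 ]), np.float64(-0.3762355453789872), (array([6.14455371e-04, 7.84245683e+01]), np.float64(0.21867853889912506), np.int64(81)), (array([1.14528343e-03, 1.04580513e+02]), np.float64(0.209225727947399), np.int64(66)))
(array([587.68744458,  -3.79812874]), np.float64(-0.37626517777313984), (array([3.05530937e-04, 7.75500006e+01]), np.float64(0.23030028019549736), np.int64(82)), (array([3.85444960e-04, 1.03775435e+02]), np.float64(0.21240314751656966), np.int64(65)))
```

```bash
python3 -m pendant '[0.063,-0.003,0.05,0,0, 0.063,-0.003,0.05,0,0, 0.063,-0.003,0.05,0,0, 0.062,-0.003,0.05,0,0, 0,0,0.09,0,0, 0,0,0.09,0,0, 0,0,0,0,0, 0,0,0,0,0]'
python3 - <<'E'
from h import *
s=env.state(); im=env.read_camera("wrist"); print(s['eef_pos'],s['tcp_rot'],s['opening'],s['t'],s['ft_force'])
np.save("w2.npy",im); np.save("w2s.npy",s,allow_pickle=True)
cv2.imwrite("pics/w2.png",im[:,:,::-1])
E
```

```text
t: 4.05
eef_pos: [535.2, -18.5, 45.0]
tcp_rot: [3.141, -0.0, 1.025]
ft_force: [-0.2, 0.1, -0.3]
opening: 0.5
[535.19699373 -18.54381563  44.97753264] [ 3.14056480e+00 -3.48503107e-04  1.02506575e+00] 0.49972623251017934 4.05 [-0.18528653  0.10715237 -0.25558929]
```

View pics/w2.png

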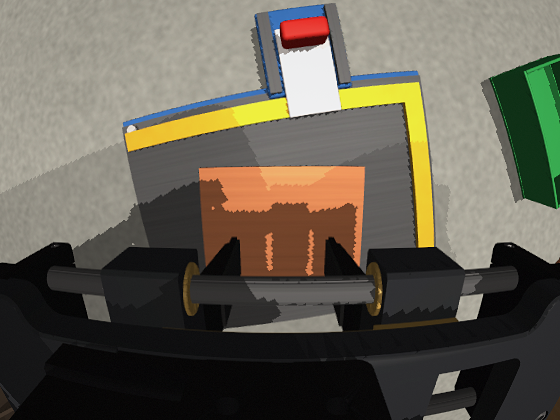

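```bash
cat >> h.py <<'E'
def tri(obs):
    A=np.zeros((3,3));b=np.zeros(3)
    for n,uv,s in obs:
        o,d=ray(n,uv,s); d=d[0]/np.linalg.norm(d[0]); M=np.eye(3)-np.outer(d,d); A+=M;b+=M@o
    return np.linalg.solve(A,b)
E
python3 - <<'E'
from h import *
i1=np.load("w1.npy"); s1=np.load("w1s.npy",allow_pickle=True).item()
i2=np.load("w2.npy"); s2=np.load("w2s.npy",allow_pickle=True).item()
def cor(im,p):
    g=cv2.cvtColor(im,cv2.COLOR_RGB2GRAY).astype(np.float32)
    q=np.array([[p]],np.float32); cv2.cornerSubPix(g,q,(4,4),(-1,-1),(3,50,.01)); return q[0,0]
for a,b in [((227,70),(199,168)),((330,69),(365,167)),((354,32),(405,103)),((180,61),(127,151))]:
    p,q=cor(i1,a),cor(i2,b); print(p,q,tri([("wrist",p,s1),("wrist",q,s2)]))
# fixture from view 2
for z in (17,20,22): print(z,fences(i2,s2,(110,70,450,250),z+5,z))
for n in ("wrist",):
  for t in ("sheet_top","latch_grip","seat"):
    print(t,[(np.round(x['xyz'],1).tolist(),round(x['confidence'],2)) for x in env.landmark_of(t,n)[:3]])
E
```

```text
[226.2388   70.36718] [198.41452 167.92471] [506.42507325  50.46793042  24.80617248]
[329.2143   68.70978] [364.24414 166.43153] [609.34717564 -10.68913247  25.4582899 ]
[352.91666   31.509678] [404.05563 101.70432] [659.67446279  15.77508872  25.87543618]
[179.71411   61.713913] [127.271065 151.31322 ] [465.55412797  92.62472888  25.58245557]
17 (array([589.29107844,  -4.78555238]), np.float64(-0.37457842143806896), (array([-5.84276820e-03,  7.75127811e+01]), np.float64(0.16654785803278066), np.int64(82)), (array([-8.87235276e-03,  1.05869183e+02]), np.float64(0.154363534337683), np.int64(54)))
20 (array([588.112652  ,  -4.51859617]), np.float64(-0.3752707553113776), (array([-5.73707172e-03,  7.73545218e+01]), np.float64(0.16903240009379353), np.int64(81)), (array([-8.76797754e-03,  1.04650554e+02]), np.float64(0.14841951189300437), np.int64(53)))
22 (array([587.32027682,  -4.30148376]), np.float64(-0.375095590660038), (array([-5.56823170e-03,  7.72483218e+01]), np.float64(0.16012545647693666), np.int64(81)), (array([-8.50993892e-03,  1.03834174e+02]), np.float64(0.14281794308744408), np.int64(53)))
sheet_top [([531.4, -17.2, 22.0], 0.71)]
latch_grip [([615.5, 92.8, 47.7], 0.83)]
seat [([587.5, -5.9, 21.8], 0.85)]
```

```bash
python3 -m pendant '[0,0,0.015,0,0, 0,0,0.015,0,0, 0,0,0.01,0,0, 0,0,0.004,0,0,0,0,0,0,0]'
```

```text
t: 4.88
eef_pos: [534.6, -18.4, 26.2]
tcp_rot: [-3.141, 0.0, 1.026]
ft_force: [-0.2, 0.3, -0.2]
opening: 0.5
```

```bash
python3 -m pendant '[0,0,0.0005,0,0,0,0,0.0005,0,0]';python3 - <<'E'
from h import *
s=env.state();print(s['eef_pos'],s['ft_force'])
E
```

```text
t: 5.12
eef_pos: [534.7, -18.4, 26.0]
tcp_rot: [3.141, -0.0, 1.026]
ft_force: [0.2, -0.7, -0.8]
opening: 0.503
[534.68604334 -18.39617511  26.0354851 ] [ 0.23078413 -0.67202656 -0.79798237]
```

```bash
python3 -m pendant '[0,0,0.0005,0,0,0,0,0.0005,0,0]'
```

```text
t: 5.38
eef_pos: [534.6, -18.4, 25.6]
tcp_rot: [3.141, 0.0, 1.026]
ft_force: [-1.3, -0.4, 0.2]
opening: 0.499
```

```bash
python3 -m pendant '[0,0,0.0005,0,0,0,0,0.0005,0,0]'
```

```text
t: 5.62
eef_pos: [534.6, -18.4, 25.1]
tcp_rot: [3.141, 0.0, 1.026]
ft_force: [0.8, -0.6, -0.3]
opening: 0.501
```

```bash
python3 -m pendant '[0,0,0.0005,0,0,0,0,0.0005,0,0]'
```

```text
t: 5.88
eef_pos: [534.6, -18.4, 24.7]
tcp_rot: [3.142, 0.0, 1.026]
ft_force: [-0.8, 0.2, -0.6]
opening: 0.499
```

Force noise is about 1 N and there is no contact yet, so I keep stepping.

```bash
python3 -m pendant '[0,0,0.0005,0,0,0,0,0.0005,0,0]'
```

```text
t: 6.12
eef_pos: [534.6, -18.4, 24.3]
tcp_rot: [3.142, 0.0, 1.026]
ft_force: [0.1, 0.4, -0.1]
opening: 0.499
```

```bash
python3 -m pendant '[0,0,0.0005,0,0]'
```

```text
t: 6.25
eef_pos: [534.6, -18.4, 24.1]
tcp_rot: [3.142, 0.0, 1.026]
ft_force: [0.2, -0.7, -0.2]
opening: 0.498
```

```bash
python3 -m pendant '[0,0,0.0005,0,0]'
```

```text
t: 6.38
eef_pos: [534.6, -18.4, 23.9]
tcp_rot: [3.142, 0.0, 1.026]
ft_force: [0.4, -0.3, 0.0]
opening: 0.5
```

```bash
python3 -m pendant '[0,0,0.0005,0,0]'
```

```text
t: 6.5
eef_pos: [534.6, -18.4, 23.7]
tcp_rot: [3.142, 0.0, 1.026]
ft_force: [-0.0, -0.4, -0.3]
opening: 0.496
```

```bash
python3 -m pendant '[0,0,0.0005,0,0]'
```

```text
t: 6.62
eef_pos: [534.6, -18.4, 23.5]
tcp_rot: [3.142, 0.0, 1.026]
ft_force: [-0.3, -0.3, -1.0]
opening: 0.505
```

```bash
python3 -m pendant '[0,0,0.0005,0,0]'
```

```text
t: 6.75
eef_pos: [534.6, -18.4, 23.3]
tcp_rot: [3.142, 0.0, 1.026]
ft_force: [0.4, -0.1, -0.1]
opening: 0.503
```

```bash
python3 -m pendant '[0,0,0.0005,0,0]'
```

```text
t: 6.88
eef_pos: [534.6, -18.4, 23.1]
tcp_rot: [3.142, 0.0, 1.026]
ft_force: [-0.7, -0.0, 0.9]
opening: 0.499
```

```bash
python3 -m pendant '[0,0,0.0005,0,0]'
```

```text
t: 7.0
eef_pos: [534.6, -18.4, 22.9]
tcp_rot: [3.142, 0.0, 1.026]
ft_force: [-0.7, -0.3, -0.0]
opening: 0.499
```

```bash
python3 -m pendant '[0,0,0.0005,0,0]'
```

```text
t: 7.12
eef_pos: [534.6, -18.4, 22.7]
tcp_rot: [3.142, 0.0, 1.026]
ft_force: [0.3, 0.1, 0.0]
opening: 0.5
```

```bash
python3 -m pendant '[0,0,0.0005,0,0]'
```

```text
t: 7.25
eef_pos: [534.6, -18.4, 22.5]
tcp_rot: [3.142, 0.0, 1.026]
ft_force: [0.3, -0.4, -0.4]
opening: 0.501
```

```bash
python3 -m pendant '[0,0,0.0005,0,0]'
```

```text
t: 7.38
eef_pos: [534.6, -18.4, 22.3]
tcp_rot: [3.141, 0.0, 1.026]
ft_force: [1.1, 0.5, -0.3]
opening: 0.501
```

```bash
python3 -m pendant '[0,0,0.0005,0,0]'
```

```text
t: 7.5
eef_pos: [534.6, -18.4, 22.1]
tcp_rot: [3.142, 0.0, 1.026]
ft_force: [-1.1, 0.5, -0.4]
opening: 0.502
```

```bash
python3 -m pendant '[0,0,0.0005,0,0]'
```

```text
t: 7.62
eef_pos: [534.6, -18.4, 21.9]
tcp_rot: [3.142, 0.0, 1.026]
ft_force: [-0.1, 0.1, -0.1]
opening: 0.496
```

```bash
python3 -m pendant '[0,0,0.0005,0,0]'
```

```text
t: 7.75
eef_pos: [534.6, -18.4, 21.7]
tcp_rot: [3.142, 0.0, 1.026]
ft_force: [-0.4, -0.2, 0.3]
opening: 0.498
```

```bash
python3 -m pendant '[0,0,0.0005,0,0]'
```

```text
t: 7.88
eef_pos: [534.6, -18.4, 21.5]
tcp_rot: [-3.142, 0.0, 1.026]
ft_force: [-0.2, -0.4, 0.2]
opening: 0.506
```

```bash
python3 -m pendant '[0,0,0.0005,0,0]'
```

```text
t: 8.0
eef_pos: [534.6, -18.4, 21.3]
tcp_rot: [3.142, 0.0, 1.026]
ft_force: [0.2, 0.3, -1.3]
opening: 0.499
```

```bash
python3 -m pendant '[0,0,0.0005,0,0]'
```

```text
t: 8.12
eef_pos: [534.6, -18.4, 21.1]
tcp_rot: [3.142, 0.0, 1.026]
ft_force: [0.5, -0.6, -0.1]
opening: 0.497
```

```bash
python3 -m pendant '[0,0,0.0005,0,0]'
python3 - <<'E'
from h import *
im=env.read_camera("wrist"); cv2.imwrite("pics/w3.png",cv2.resize(im[140:300,170:420,::-1],None,fx=3,fy=3))
E
```

```text
t: 8.25
eef_pos: [534.6, -18.4, 20.9]
tcp_rot: [3.142, 0.0, 1.026]
ft_force: [-0.4, 0.1, 0.6]
opening: 0.498
```

View pics/w3.png

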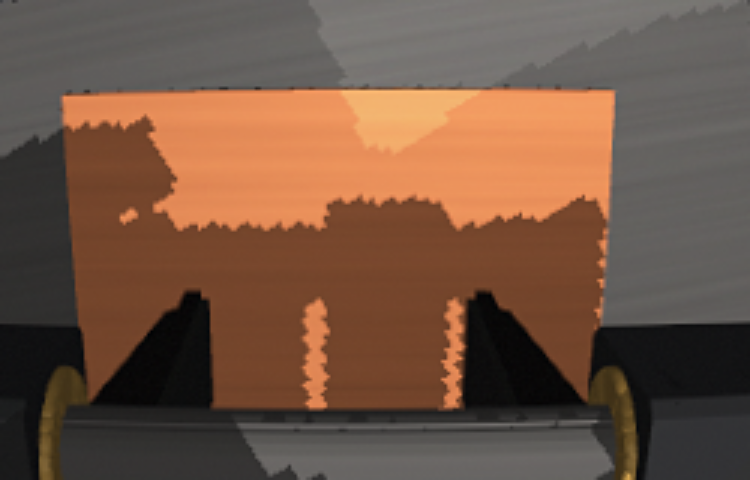

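```bash
python3 -m pendant '[0,0,0.0005,0,0]'
```

```text
t: 8.43
eef_pos: [534.6, -18.4, 20.7]
tcp_rot: [-3.142, 0.0, 1.026]
ft_force: [1.1, -0.1, -0.3]
opening: 0.502
```

```bash
python3 -m pendant '[0,0,0.0005,0,0]'
```

```text
t: 8.55
eef_pos: [534.6, -18.4, 20.5]
tcp_rot: [3.142, 0.0, 1.026]
ft_force: [-0.2, -0.4, -0.1]
opening: 0.497
```

```bash
python3 -m pendant '[0,0,0.0005,0,0]'
```

```text
t: 8.68
eef_pos: [534.6, -18.4, 20.3]
tcp_rot: [3.142, 0.0, 1.026]
ft_force: [-0.2, -0.5, -0.1]
opening: 0.5
```

```bash
python3 -m pendant '[0,0,0.0005,0,0]'
```

```text
t: 8.8
eef_pos: [534.6, -18.4, 20.1]
tcp_rot: [3.142, 0.0, 1.026]
ft_force: [-0.5, -0.1, 0.1]
opening: 0.501
```

```bash
python3 -m pendant '[0,0,0.0005,0,0]'
```

```text
t: 8.93
eef_pos: [534.6, -18.4, 19.9]
tcp_rot: [3.142, 0.0, 1.026]
ft_force: [0.4, -0.0, -0.1]
opening: 0.5
```

```bash
python3 -m pendant '[0,0,0.0005,0,0]'
```

```text
t: 9.05
eef_pos: [534.6, -18.4, 19.7]
tcp_rot: [3.142, 0.0, 1.026]
ft_force: [0.1, -0.0, 0.2]
opening: 0.499
```

```bash
python3 -m pendant '[0,0,0.0005,0,0]'
```

```text
t: 9.18
eef_pos: [534.6, -18.4, 19.5]
tcp_rot: [3.142, 0.0, 1.026]
ft_force: [-0.5, -0.0, 0.2]
opening: 0.5
```

```bash
python3 -m pendant '[0,0,0.0005,0,0]'
```

```text
t: 9.3
eef_pos: [534.6, -18.4, 19.3]
tcp_rot: [3.142, 0.0, 1.026]
ft_force: [-0.4, 0.7, 0.2]
opening: 0.497
```

```bash
python3 -m pendant '[0,0,0.0005,0,0]'
```

```text
t: 9.43
eef_pos: [534.6, -18.4, 19.1]
tcp_rot: [3.141, 0.0, 1.026]
ft_force: [0.0, -0.2, -0.1]
opening: 0.503
```

```bash
python3 -m pendant '[0,0,0.0005,0,0]'
```

```text
t: 9.55
eef_pos: [534.6, -18.4, 18.9]
tcp_rot: [3.141, 0.0, 1.026]
ft_force: [-0.4, 0.2, -1.0]
opening: 0.499
```

```bash
python3 -m pendant '[0,0,0.0005,0,0]'
```

```text
t: 9.68
eef_pos: [534.6, -18.4, 18.7]
tcp_rot: [3.142, 0.0, 1.026]
ft_force: [-0.1, -0.6, 0.2]
opening: 0.498
```

```bash
python3 -m pendant '[0,0,0.0005,0,0]'
```

```text
t: 9.8
eef_pos: [534.6, -18.4, 18.5]
tcp_rot: [3.142, 0.0, 1.026]
ft_force: [-0.3, 0.4, -0.6]
opening: 0.499
```

Run:
```python
from h import *
a=env.read_camera("wrist")[140:300,190:400,::-1]; b=env.read_camera("side")[150:260,230:360,::-1]
cv2.imwrite("pics/w4.png",np.vstack([cv2.resize(a,(640,400)),cv2.resize(b,(640,199*1))]))
cv2.imwrite("pics/s4.png",cv2.resize(b,None,fx=6,fy=5,interpolation=cv2.INTER_CUBIC))
s=env.state();print(s['tau'],s['ft_force'])
```

```text
[-1.46316188e-04 -5.69342816e+01 -1.55723119e+01  5.27421793e-02
 -2.90632124e-03 -2.13349193e-05] [ 0.87516139 -0.25489421 -0.01942849]
```

View pics/w4.png

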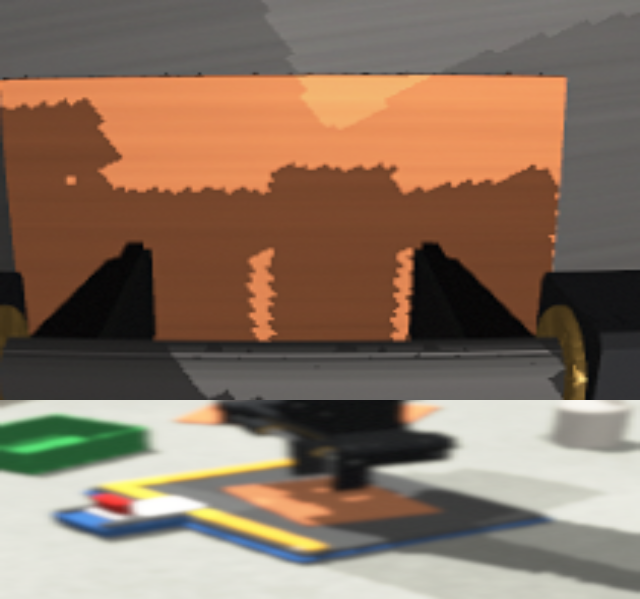

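View pics/s4.png

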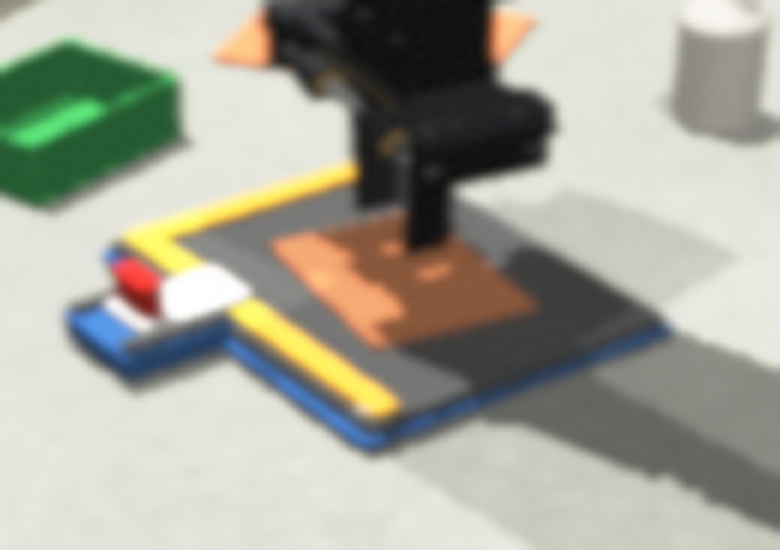

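```bash
python3 -m pendant '[0,0,0.0005,0,0]'
```

```text
t: 10.02
eef_pos: [534.6, -18.4, 18.3]
tcp_rot: [3.141, 0.0, 1.026]
ft_force: [0.2, -0.6, 1.1]
opening: 0.499
```

```bash
python3 -m pendant '[0,0,0.0005,0,0]'
```

```text
t: 10.15
eef_pos: [534.6, -18.4, 18.1]
tcp_rot: [3.142, 0.0, 1.026]
ft_force: [0.5, 0.5, 0.1]
opening: 0.502
```

```bash
python3 -m pendant '[0,0,0.0005,0,0]'
```

```text
t: 10.28
eef_pos: [534.6, -18.4, 17.9]
tcp_rot: [3.142, 0.0, 1.026]
ft_force: [0.6, 1.2, -0.5]
opening: 0.501
```

```bash
python3 -m pendant '[0,0,0.0005,0,0]'
```

```text
t: 10.4
eef_pos: [534.6, -18.4, 17.7]
tcp_rot: [3.142, 0.0, 1.026]
ft_force: [0.3, -0.6, -0.1]
opening: 0.502
```

```bash
python3 -m pendant '[0,0,0.0005,0,0]'
```

```text
t: 10.52
eef_pos: [534.6, -18.4, 17.5]
tcp_rot: [3.141, 0.0, 1.026]
ft_force: [-0.5, 0.0, -0.5]
opening: 0.499
```

```bash
python3 -m pendant '[0,0,0.0005,0,0]'
```

```text
t: 10.65
eef_pos: [534.6, -18.4, 17.3]
tcp_rot: [3.141, 0.0, 1.026]
ft_force: [0.2, 0.5, -0.6]
opening: 0.501
```

```bash
python3 -m pendant '[0,0,0.0005,0,0]'
```

```text
t: 10.78
eef_pos: [534.6, -18.4, 17.1]
tcp_rot: [3.142, 0.0, 1.026]
ft_force: [0.6, -0.7, -0.6]
opening: 0.5
```

```bash
python3 -m pendant '[0,0,0.0005,0,0]'
```

```text
t: 10.9
eef_pos: [534.6, -18.4, 16.9]
tcp_rot: [3.142, 0.0, 1.026]
ft_force: [0.4, -0.0, -0.9]
opening: 0.503
```

Run:
```python
from h import *
s=env.state(); R=Ro.from_euler('xyz',s['tcp_rot']).as_matrix()
for p in [(10,24,0),(10,-24,0),(-10,24,0),(10,36,0),(0,0,0)]:
    print(p,proj("wrist",R@p+s['eef_pos'])[0],proj("side",R@p+s['eef_pos'])[0],proj("scene",R@p+s['eef_pos'])[0])
im=env.read_camera("wrist"); im2=env.read_camera("side")
cv2.imwrite("pics/w5.png",cv2.resize(im[210:290,180:390,::-1],None,fx=3.6,fy=3.6,interpolation=cv2.INTER_CUBIC))
cv2.imwrite("pics/s5.png",cv2.resize(im2[170:230,270:330,::-1],None,fx=10,fy=10,interpolation=cv2.INTER_CUBIC))
f=lambda p: np.array(p)/6+[210,180]; g=lambda p: np.array(p)/[6,5]+[230,150]
for a,b in [((345,161),(538,305)),((488,229),(378,348)),((369,383),(275,242))]:
    print(tri([("scene",f(a),None),("side",g(b),None)]))
```

```text
(10, 24, 0) [317.77868579 220.93968077] [289.51107346 202.52626679] [266.94131387 232.68771474]
(10, -24, 0) [246.10701933 220.91968132] [296.59130146 210.61291656] [275.2747688  222.48699558]
(-10, 24, 0) [316.87042492 248.99802573] [295.32718905 200.9085868 ] [261.40464788 230.12043273]
(10, 36, 0) [335.43100325 220.90551364] [287.80174395 200.57396396] [264.81407655 235.2915988 ]
(0, 0, 0) [281.93908082 235.23903943] [295.94865969 205.67948849] [268.38203715 226.28041845]
[456.71409145 -23.51616459  22.50353283]
[502.65622356  51.24878768  19.44530321]
[605.11850956  -9.63810916  21.40125265]
```

View pics/w5.png

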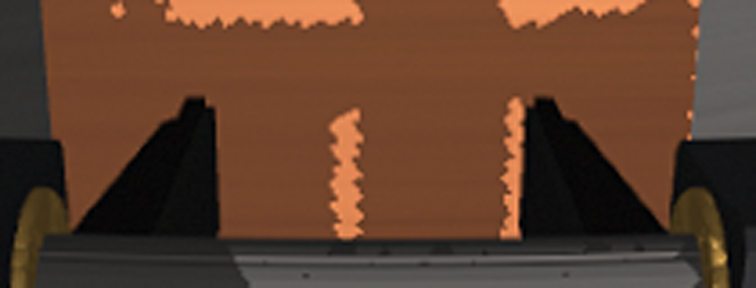

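View pics/s5.png

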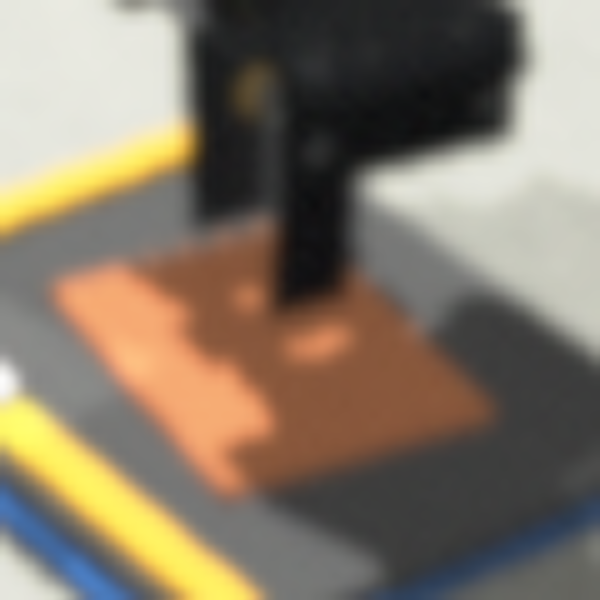

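Run:
```python
from h import *
print(env.grasp_offset)
s=env.state(); R=Ro.from_euler('xyz',s['tcp_rot']).as_matrix()
for h in (0,10,15,19,25,30):
    print(h,[proj("wrist",R@(x,y,-h)+s['eef_pos'])[0].round(1) for x,y in ((10,24),(10,36),(0,24))],[proj("side",R@(x,y,-h)+s['eef_pos'])[0].round(1) for x,y in((10,-24),(10,-36),(-10,-36))])
```

```text
18.8
0 [array([317.8, 220.9]), array([335.4, 220.9]), array([317.3, 235.2])] [array([296.6, 210.6]), array([298.4, 212.7]), array([304.4, 211. ])]
10 [array([319.4, 225.1]), array([337.9, 225. ]), array([318.9, 239.9])] [array([296.6, 207.9]), array([298.5, 209.9]), array([304.5, 208.2])]
15 [array([320.3, 227.3]), array([339.2, 227.2]), array([319.8, 242.4])] [array([296.6, 206.5]), array([298.5, 208.6]), array([304.5, 206.8])]
19 [array([321. , 229.1]), array([340.2, 229. ]), array([320.5, 244.5])] [array([296.6, 205.4]), array([298.5, 207.4]), array([304.5, 205.7])]
25 [array([322.2, 232. ]), array([341.9, 231.9]), array([321.6, 247.8])] [array([296.6, 203.7]), array([298.5, 205.8]), array([304.5, 204.1])]
30 [array([323.2, 234.5]), array([343.4, 234.4]), array([322.6, 250.6])] [array([296.7, 202.3]), array([298.5, 204.4]), array([304.6, 202.7])]
```

Run:
```python
from h import *
im=env.read_camera("scene"); o=cv2.resize(im[150:270,210:330,::-1],None,fx=5,fy=5,interpolation=cv2.INTER_CUBIC)
s=env.state(); R=Ro.from_euler('xyz',s['tcp_rot']).as_matrix()
for h,c in ((0,(0,0,255)),(19,(0,255,0)),(35,(255,0,0))):
  for x in(-10,10):
   for y in (-36,-24,24,36):
    p=(proj("scene",R@(x,y,-h)+s['eef_pos'])[0]-[210,150])*5
    cv2.circle(o,tuple(int(v) for v in p),3,c,-1)
cv2.imwrite("pics/sc5.png",o)
im=env.read_camera("side"); o=cv2.resize(im[150:240,260:350,::-1],None,fx=6,fy=6,interpolation=cv2.INTER_CUBIC)
for h,c in ((0,(0,0,255)),(19,(0,255,0)),(35,(255,0,0))):
  for x in(-10,10):
   for y in (-36,-24,24,36):
    p=(proj("side",R@(x,y,-h)+s['eef_pos'])[0]-[260,150])*6
    cv2.circle(o,tuple(int(v) for v in p),3,c,-1)
cv2.imwrite("pics/sd5.png",o)
```

```text
(no output)
```

View pics/sc5.png

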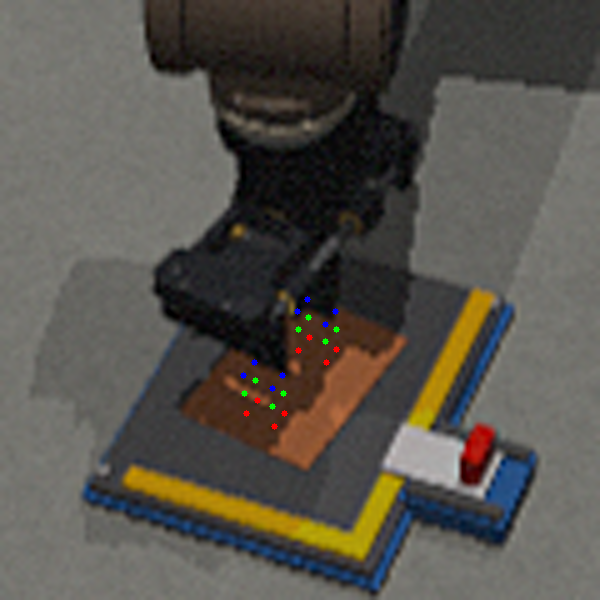

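View pics/sd5.png

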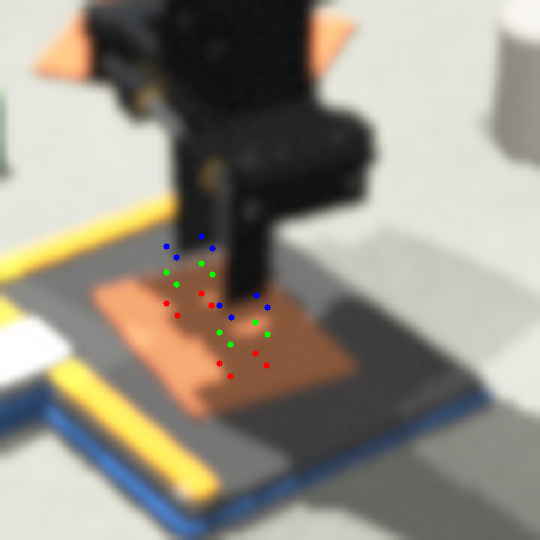

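```bash
python3 -m pendant '[0,0,0.01,0,0, 0,0,0.01,0,0, 0,0,0.01,0,0, 0,0,0.005,0,0,0,0,0,0,0]'
python3 - <<'E'
from h import *
o=[]
for n,(x,y) in (("scene",(235,190)),("side",(265,160))):
    im=env.read_camera(n); o.append(cv2.resize(im[y:y+60,x:x+60,::-1],(390,390),interpolation=cv2.INTER_CUBIC))
cv2.imwrite("pics/d6.png",np.hstack(o))
E
```

```text
t: 11.72
eef_pos: [534.5, -18.4, 2.7]
tcp_rot: [-3.141, 0.0, 1.026]
ft_force: [1.2, -0.2, 1.3]
opening: 0.505
```

View pics/d6.png

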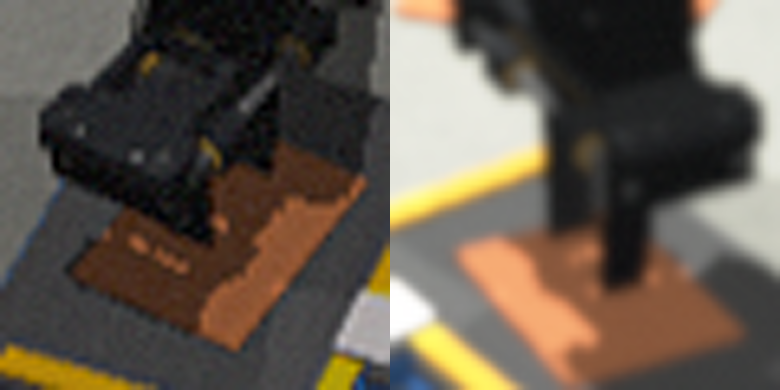

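```bash
python3 -m pendant '[0,0,0.005,0,0, 0,0,0.005,0,0,0,0,0.0025,0,0]'
python3 - <<'E'
from h import *
o=[]
for n,(x,y) in (("scene",(235,190)),("side",(265,160))):
    im=env.read_camera(n); o.append(cv2.resize(im[y:y+60,x:x+60,::-1],(390,390),interpolation=cv2.INTER_CUBIC))
cv2.imwrite("pics/d7.png",np.hstack(o))
E
```

```text
t: 12.2
eef_pos: [534.5, -18.4, -2.2]
tcp_rot: [-3.142, 0.0, 1.026]
ft_force: [-0.4, -0.7, 1.0]
opening: 0.5
```

View pics/d7.png

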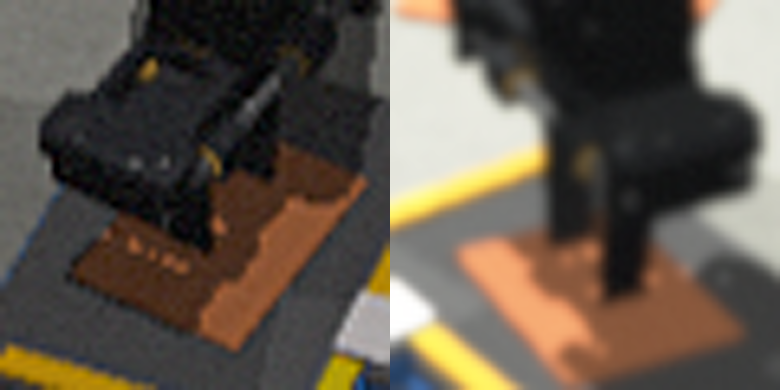

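```bash
python3 -m pendant '[0,0,0.0025,0,0, 0,0,0.0025,0,0,0,0,0.0025,0,0,0,0,0.0025,0,0]'
python3 - <<'E'
from h import *
o=[]
for n,(x,y,w) in (("scene",(245,200,40)),("side",(280,185,40))):
    im=env.read_camera(n); o.append(cv2.resize(im[y:y+w,x:x+w,::-1],(390,390),interpolation=cv2.INTER_CUBIC))
cv2.imwrite("pics/d8.png",np.hstack(o))
im=env.read_camera("wrist");cv2.imwrite("pics/d8w.png",cv2.resize(im[150:290,170:400,::-1],None,fx=3,fy=3))
E
```

```text
t: 12.8
eef_pos: [534.6, -18.4, -6.1]
tcp_rot: [3.141, 0.0, 1.026]
ft_force: [-0.3, -0.1, 0.1]
opening: 0.496
```

View pics/d8.png

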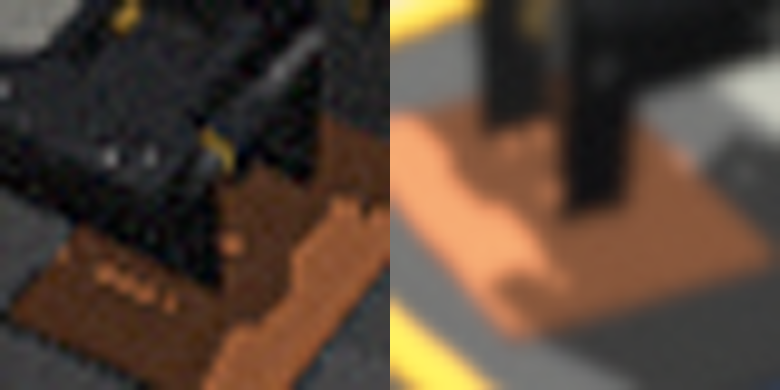

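View pics/d8w.png

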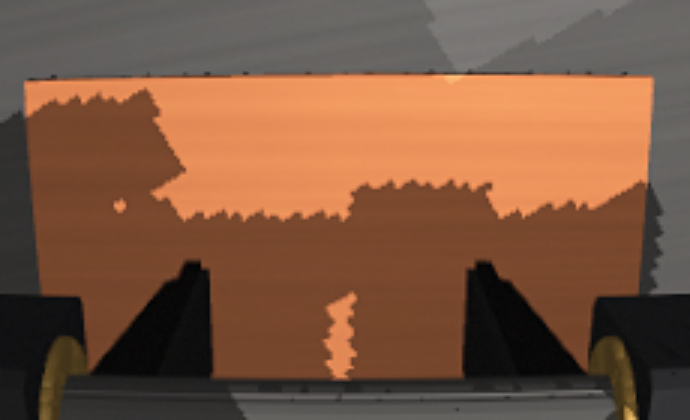

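```bash
python3 -m pendant '[0,0,0.0025,0,0, 0,0,0.0025,0,0]'
```

```text
t: 13.2
eef_pos: [534.6, -18.4, -8.1]
tcp_rot: [3.142, 0.0, 1.026]
ft_force: [-0.4, -0.6, -0.2]
opening: 0.5
```

```bash
python3 -m pendant '[0,0,0.00075,0,0]'
```

```text
t: 13.32
eef_pos: [534.6, -18.4, -8.4]
tcp_rot: [-3.142, 0.0, 1.026]
ft_force: [-0.2, 0.3, -0.0]
opening: 0.499
```

```bash
python3 -m pendant '[0,0,0.0005,0,0]'
```

```text
t: 13.45
eef_pos: [534.6, -18.4, -8.6]
tcp_rot: [3.142, 0.0, 1.026]
ft_force: [0.3, 0.8, 0.7]
opening: 0.502
```

```bash
python3 -m pendant '[0,0,0.0005,0,0]'
```

```text
t: 13.58
eef_pos: [534.6, -18.4, -8.8]
tcp_rot: [3.141, 0.0, 1.026]
ft_force: [-0.0, 0.5, 0.2]
opening: 0.499
```

```bash
python3 -m pendant '[0,0,0.0005,0,0]'
```

```text
t: 13.7
eef_pos: [534.6, -18.4, -9.0]
tcp_rot: [3.141, 0.0, 1.026]
ft_force: [0.4, 0.4, -0.8]
opening: 0.502
```

```bash
python3 -m pendant '[0,0,0.0005,0,0]'
```

```text
t: 13.82
eef_pos: [534.6, -18.4, -9.2]
tcp_rot: [3.141, 0.0, 1.026]
ft_force: [-0.8, 0.0, -0.5]
opening: 0.503
```

```bash
python3 -m pendant '[0,0,0.0005,0,0]'
```

```text
t: 13.95
eef_pos: [534.6, -18.4, -9.4]
tcp_rot: [3.141, 0.0, 1.026]
ft_force: [-0.2, -1.2, 0.1]
opening: 0.501
```

```bash
python3 -m pendant '[0,0,0.0005,0,0]'
```

```text
t: 14.08
eef_pos: [534.6, -18.4, -9.6]
tcp_rot: [3.142, 0.0, 1.026]
ft_force: [-0.2, -0.2, 0.7]
opening: 0.501
```

```bash
python3 -m pendant '[0,0,0.0005,0,0]'
```

```text
t: 14.2
eef_pos: [534.6, -18.4, -9.8]
tcp_rot: [3.142, 0.0, 1.026]
ft_force: [0.4, -0.1, -0.5]
opening: 0.501
```

```bash
python3 -m pendant '[0,0,0.0005,0,0]'
```

```text
t: 14.32
eef_pos: [534.6, -18.4, -10.0]
tcp_rot: [3.142, 0.0, 1.026]
ft_force: [-0.4, 0.4, -1.0]
opening: 0.501
```

```bash
python3 -m pendant '[0,0,0.0005,0,0]'
```

```text
t: 14.45
eef_pos: [534.6, -18.4, -10.2]
tcp_rot: [3.142, 0.0, 1.026]
ft_force: [0.1, 1.1, -0.2]
opening: 0.499
```

```bash
python3 -m pendant '[0,0,0.0005,0,0]'
```

```text
t: 14.58
eef_pos: [534.6, -18.4, -10.4]
tcp_rot: [3.142, 0.0, 1.026]
ft_force: [-0.6, -0.4, -0.3]
opening: 0.501
```

```bash
python3 -m pendant '[0,0,0.0005,0,0]'
```

```text
t: 14.7
eef_pos: [534.6, -18.4, -10.6]
tcp_rot: [3.142, 0.0, 1.026]
ft_force: [-0.0, -0.1, 0.6]
opening: 0.5
```

```bash
python3 -m pendant '[0,0,0.0005,0,0]'
```

```text
t: 14.82
eef_pos: [534.6, -18.4, -10.8]
tcp_rot: [3.142, 0.0, 1.026]
ft_force: [0.1, -1.4, -0.3]
opening: 0.501
```

```bash
python3 -m pendant '[0,0,0.0005,0,0]'
python3 - <<'E'
from h import *
im=env.read_camera("wrist");cv2.imwrite("pics/d9w.png",cv2.resize(im[150:290,170:400,::-1],None,fx=3,fy=3))
E
```

```text
t: 14.95
eef_pos: [534.6, -18.4, -11.0]
tcp_rot: [3.141, 0.0, 1.026]
ft_force: [-0.8, -0.9, -0.1]
opening: 0.502
```

View pics/d9w.png

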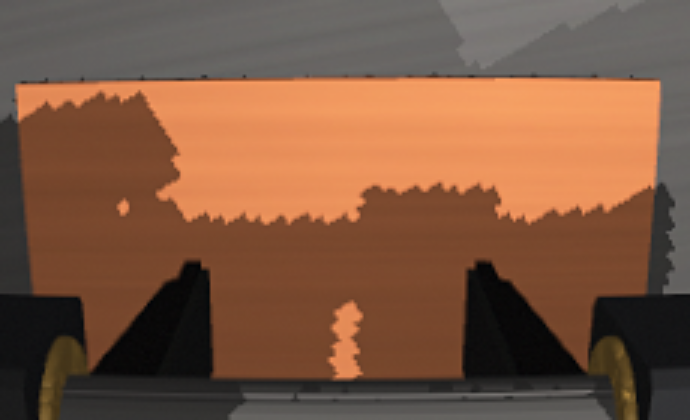

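Run:
```python
import cv2,numpy as np
a=cv2.imread("pics/wrist0.png"); b=cv2.imread("pics/w1.png")
o=np.vstack([cv2.resize(a[225:275,180:400],None,fx=3.6,fy=5),cv2.resize(b[225:275,180:400],None,fx=3.6,fy=5)])
cv2.imwrite("pics/tips.png",o)
```

```text
(no output)
```

View pics/tips.png

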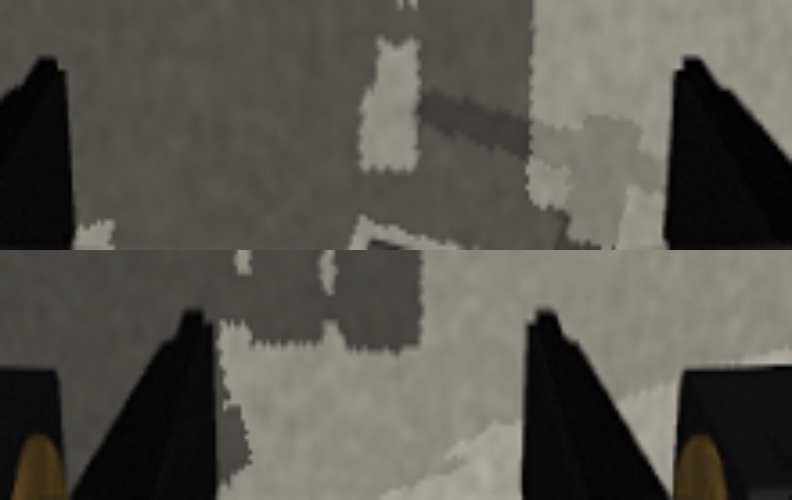

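```bash
python3 -m pendant '[0,0,0.0005,0,0]'
```

```text
t: 15.12
eef_pos: [534.6, -18.4, -11.2]
tcp_rot: [3.142, 0.0, 1.026]
ft_force: [-0.4, 1.5, 0.5]
opening: 0.498
```

```bash
python3 -m pendant '[0,0,0.0005,0,0]'
```

```text
t: 15.25
eef_pos: [534.6, -18.4, -11.4]
tcp_rot: [3.141, 0.0, 1.026]
ft_force: [-0.2, 0.5, 0.2]
opening: 0.503
```

```bash
python3 -m pendant '[0,0,0.0005,0,0]'
```

```text
t: 15.38
eef_pos: [534.6, -18.4, -11.6]
tcp_rot: [3.141, 0.0, 1.026]
ft_force: [-0.3, -0.0, -0.2]
opening: 0.5
```

```bash
python3 -m pendant '[0,0,0.0005,0,0]'
```

```text
t: 15.5
eef_pos: [534.6, -18.4, -11.8]
tcp_rot: [3.142, 0.0, 1.026]
ft_force: [0.4, 0.3, -1.4]
opening: 0.5
```

```bash
python3 -m pendant '[0,0,0.0005,0,0]'
```

```text
t: 15.62
eef_pos: [534.6, -18.4, -12.0]
tcp_rot: [3.142, 0.0, 1.026]
ft_force: [-0.1, 0.0, 0.7]
opening: 0.502
```

```bash
python3 -m pendant '[0,0,0.0005,0,0]'
```

```text
t: 15.75
eef_pos: [534.6, -18.4, -12.2]
tcp_rot: [3.142, 0.0, 1.026]
ft_force: [0.1, -0.6, -0.1]
opening: 0.498
```

```bash
python3 -m pendant '[0,0,0.0005,0,0]'
```

```text
t: 15.88
eef_pos: [534.6, -18.4, -12.4]
tcp_rot: [3.142, 0.0, 1.026]
ft_force: [-0.5, 0.2, 0.1]
opening: 0.499
```

```bash
python3 -m pendant '[0,0,0.0005,0,0]'
```

```text
t: 16.0
eef_pos: [534.6, -18.4, -12.6]
tcp_rot: [3.142, 0.0, 1.026]
ft_force: [0.3, 0.1, -0.0]
opening: 0.498
```

```bash
python3 -m pendant '[0,0,0.0005,0,0]'
```

```text
t: 16.12
eef_pos: [534.6, -18.4, -12.8]
tcp_rot: [3.141, 0.0, 1.026]
ft_force: [0.2, -0.3, -0.1]
opening: 0.498
```

```bash
python3 -m pendant '[0,0,0.0005,0,0]'
```

```text
t: 16.25
eef_pos: [534.6, -18.4, -13.0]
tcp_rot: [3.141, 0.0, 1.026]
ft_force: [0.4, 0.3, -0.1]
opening: 0.498
```

```bash
python3 -m pendant '[0,0,0.0005,0,0]'
```

```text
t: 16.38
eef_pos: [534.6, -18.4, -13.2]
tcp_rot: [3.142, 0.0, 1.026]
ft_force: [0.1, 0.6, -0.6]
opening: 0.501
```

```bash
python3 -m pendant '[0,0,0.0005,0,0]'
```

```text
t: 16.5
eef_pos: [534.6, -18.4, -13.4]
tcp_rot: [3.142, 0.0, 1.026]
ft_force: [-0.4, 0.1, -0.3]
opening: 0.498
```

```bash
python3 -m pendant '[0,0,0.0005,0,0]'
```

```text
t: 16.62
eef_pos: [534.6, -18.4, -13.6]
tcp_rot: [3.142, 0.0, 1.026]
ft_force: [1.2, 0.4, -0.1]
opening: 0.503
```

```bash
python3 -m pendant '[0,0,0.0005,0,0]'
```

```text
t: 16.75
eef_pos: [534.6, -18.4, -13.8]
tcp_rot: [3.142, 0.0, 1.026]
ft_force: [0.5, -0.0, -0.4]
opening: 0.5
```

```bash
python3 -m pendant '[0,0,0.0005,0,0]'
```

```text
t: 16.88
eef_pos: [534.6, -18.4, -14.0]
tcp_rot: [3.142, 0.0, 1.026]
ft_force: [0.3, -0.1, -1.0]
opening: 0.501
```

```bash
python3 -m pendant '[0,0,0.0005,0,0]'
```

```text
t: 17.0
eef_pos: [534.6, -18.4, -14.2]
tcp_rot: [3.142, 0.0, 1.026]
ft_force: [0.4, 0.2, -0.6]
opening: 0.502
```

```bash
python3 -m pendant '[0,0,0.0005,0,0]'
```

```text
t: 17.12
eef_pos: [534.6, -18.4, -14.4]
tcp_rot: [3.142, 0.0, 1.026]
ft_force: [-0.2, 0.6, 0.1]
opening: 0.5
```

```bash
python3 -m pendant '[0,0,0.0005,0,0]'
```

```text
t: 17.25
eef_pos: [534.6, -18.4, -14.5]
tcp_rot: [3.141, 0.0, 1.026]
ft_force: [-1.1, 0.9, 3.3]
opening: 0.499
```

```bash
python3 -m pendant '[0,0,0.00025,0,0]'; python3 -m pendant '[0,0,0,0,0]'
```

```text
t: 17.38
eef_pos: [534.6, -18.4, -14.5]
tcp_rot: [3.141, 0.0, 1.026]
ft_force: [-0.5, 0.7, 4.6]
opening: 0.501
t: 17.5
eef_pos: [534.6, -18.4, -14.5]
tcp_rot: [3.141, 0.0, 1.026]
ft_force: [-0.9, -0.4, 3.8]
opening: 0.503
```

```bash
python3 -m pendant '[0,0,0.00025,0,0,0,0,0.00025,0,0]'
```

```text
t: 17.75
eef_pos: [534.7, -18.4, -14.6]
tcp_rot: [3.141, -0.0, 1.026]
ft_force: [-2.1, 0.3, 6.3]
opening: 0.499
```

```bash
python3 -m pendant '[0,0,0.00025,0,0]'
```

```text
t: 17.88
eef_pos: [534.8, -18.4, -14.6]
tcp_rot: [3.141, -0.0, 1.026]
ft_force: [-0.5, 0.1, 7.8]
opening: 0.498
```

```bash
python3 -m pendant '[0,0,0.00025,0,0,0,0,0,-0.014,0,0,0,0,-0.014,0,0,0,0,-0.014,0,0,0,0,-0.014,0,0,0,0,0,0]'
python3 - <<'E'
from h import *
s=env.state(); im=env.read_camera("wrist"); print(s['eef_pos'],s['tcp_rot'],s['t'],s['ft_force'])
np.save("w10.npy",im); np.save("w10s.npy",s,allow_pickle=True)
cv2.imwrite("pics/w10.png",im[:,:,::-1])
im=env.read_camera("scene");cv2.imwrite("pics/sc10.png",im[:,:,::-1])
E
```

```text
t: 18.62
eef_pos: [535.1, -18.5, -14.6]
tcp_rot: [3.14, -0.0, 1.203]
ft_force: [-0.8, 0.1, 7.8]
opening: 0.496
[535.14425126 -18.48827443 -14.63409999] [ 3.14027536e+00 -1.80228603e-04  1.20255504e+00] 18.625 [-0.84568397  0.1391181   7.8073272 ]
```

View pics/w10.png

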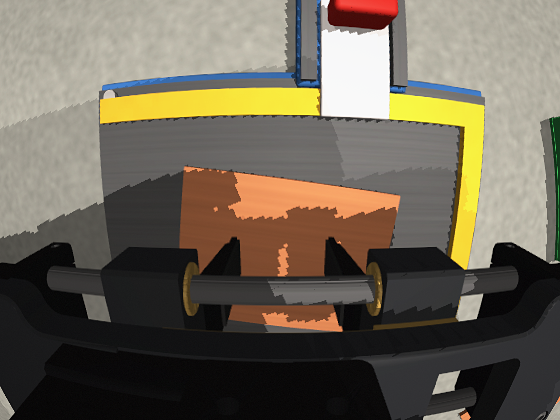

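```bash
cat >> h.py <<'E'
def cor(im,p,w=4):
    g=cv2.cvtColor(im,cv2.COLOR_RGB2GRAY).astype(np.float32)
    q=np.array([[p]],np.float32); cv2.cornerSubPix(g,q,(w,w),(-1,-1),(3,50,.01)); return q[0,0]
def snap(name):
    s=env.state(); im=env.read_camera("wrist"); np.save(name+".npy",im); np.save(name+"s.npy",s,allow_pickle=True)
    cv2.imwrite("pics/"+name+".png",im[:,:,::-1]); print(s['eef_pos'].round(2),s['tcp_rot'].round(4),round(s['t'],2),s['ft_force'].round(1)); return im,s
E
python3 - <<'E'
from h import *
im=np.load("w10.npy"); s=np.load("w10s.npy",allow_pickle=True).item()
a,b=onz("wrist",[cor(im,(184,166)),cor(im,(400,196))],23,s)[:,:2]; d=b-a
print(a,b,np.linalg.norm(d),np.arctan2(d[1],d[0]))
u=d/np.linalg.norm(d); v=np.array([-u[1],u[0]]); print("centre",(a+b)/2-45*v)
print(fences(im,s,(95,80,490,255),25,23,c0=(535,-18)))
im=np.load("w2.npy"); s=np.load("w2s.npy",allow_pickle=True).item()
a,b=onz("wrist",[cor(im,(199,168)),cor(im,(365,167))],23,s)[:,:2]; d=b-a
print(a,b,np.linalg.norm(d),np.arctan2(d[1],d[0]))
E
```

```text
[502.96447618  47.70346816] [609.39765966  -9.69027158] 120.92172636539996 -0.4945498262451593
centre [534.82247202 -20.60161274]
(array([588.61035611,  -4.57838155]), np.float64(-0.37700570882712336), (array([-2.53944265e-03,  7.73673918e+01]), np.float64(0.08065514110545481), np.int64(81)), (array([-5.71204088e-03,  1.05018609e+02]), np.float64(0.132472669829142), np.int64(36)))
[505.95733742  50.48975502] [609.68767089 -11.23017516] 120.70348736426621 -0.5367376365999027
```

Run:
```python
from h import *
s=env.state(); R=Ro.from_euler('xyz',s['tcp_rot']).as_matrix()
s0=np.load("w2s.npy",allow_pickle=True).item()
print(s['moment'],s0['moment'],R.T@s['moment'],s['ft_force'])
```

```text
[0.01309322 0.03501687 0.04911806] [ 0.0278615  -0.00108828  0.00494609] [ 0.03739216 -0.00034874 -0.04911112] [-0.03049346  0.68113968  8.44592429]
```

```bash
python3 -m pendant '[0.005,0,0,0,0,0.01,0,0,0,0,0.01,0,0,0,0,0.01,0,0,0,0,0.01,0,0,0,0,0.01,0,0,0,0,0.005,0,0,0,0,0,0,0,0,0]'
python3 - <<'E'
from h import *
snap("w11")
E
```

```text
t: 19.73
eef_pos: [543.8, 4.1, -14.6]
tcp_rot: [3.14, -0.0, 1.202]
ft_force: [0.3, 1.0, 7.8]
opening: 0.5
[543.79   4.1  -14.63] [ 3.1404e+00 -3.0000e-04  1.2019e+00] 19.73 [0.3 1.  7.8]
```

View pics/w11.png

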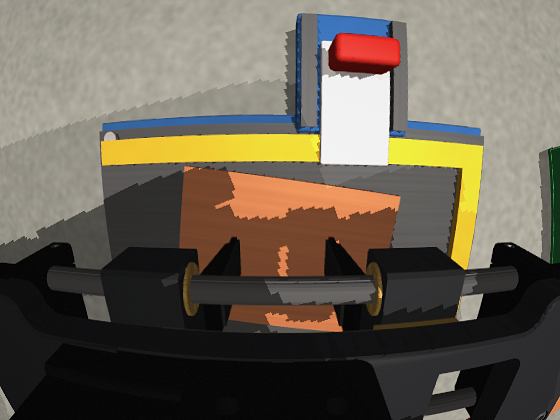

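```bash
python3 -m pendant '[0.0033,0,0,-0.0063,0,0.0033,0,0,-0.0063,0,0.0033,0,0,-0.0063,0,0.0033,0,0,-0.0063,0,0.0033,0,0,-0.0063,0,0.0033,0,0,-0.0063,0]'
python3 - <<'E'
from h import *
snap("w12")
E
```

```text
t: 20.52
eef_pos: [546.2, 11.3, -14.6]
tcp_rot: [3.14, 0.0, 1.321]
ft_force: [-0.5, -2.5, 8.0]
opening: 0.499
[546.22  11.32 -14.63] [3.1404e+00 1.0000e-04 1.3214e+00] 20.52 [-0.5 -2.5  8. ]
```

View pics/w12.png

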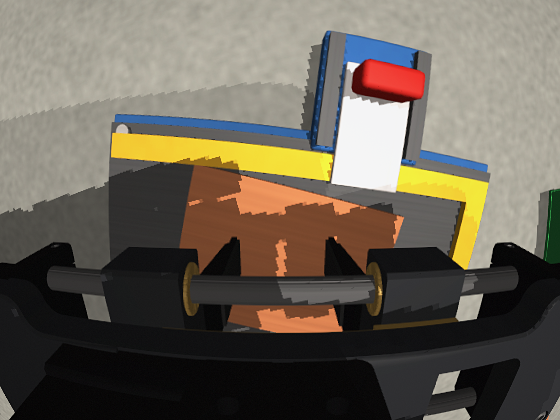

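Run:
```python
from h import *
im=np.load("w12.npy"); s=np.load("w12s.npy",allow_pickle=True).item()
a,b=onz("wrist",[(195,166),(404,216)],23,s)[:,:2]; d=b-a
print(a,b,np.linalg.norm(d),np.arctan2(d[1],d[0]))
u=d/np.linalg.norm(d); v=np.array([-u[1],u[0]]); print("centre",(a+b)/2-45*v)
print(s['moment'])
```

```text
[513.19175972  72.28487781] [619.55251393  16.34466392] 120.17452960656267 -0.4841897878656663
centre [545.42502238   4.48741348]
[-0.37962073  0.21275416  0.02752814]
```

```bash
python3 -m pendant '[-0.0006,0.005,0,0,0,-0.0013,0.01,0,0,0,-0.0013,0.01,0,0,0,-0.0013,0.01,0,0,0,-0.0013,0.01,0,0,0,-0.0013,0.01,0,0,0,-0.0013,0.01,0,0,0,-0.0013,0.01,0,0,0,-0.0013,0.01,0,0,0,-0.0006,0.005,0,0,0]'
python3 - <<'E'
from h import *
snap("w13")
E
```

```text
t: 21.82
eef_pos: [579.8, -2.0, -14.6]
tcp_rot: [3.141, 0.0, 1.321]
ft_force: [-1.0, -0.2, 7.6]
opening: 0.501
[579.81  -2.02 -14.64] [3.1409e+00 1.0000e-04 1.3207e+00] 21.82 [-1.  -0.2  7.6]
```

View pics/w13.png

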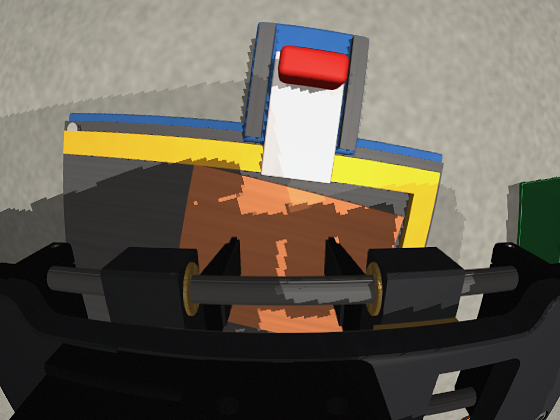

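```bash
python3 -m pendant '[0,0.004,0,0,0,0,0.004,0,0,0,0,0.004,0,0,0,0,0.004,0,0,0,0,0.004,0,0,0]'
python3 - <<'E'
from h import *
im,s=snap("w14"); print(s['moment'])
E
```

```text
t: 22.5
eef_pos: [587.1, -3.8, -14.6]
tcp_rot: [-3.141, 0.0, 1.321]
ft_force: [-2.8, 0.6, 8.5]
opening: 0.502
[587.11  -3.79 -14.64] [-3.1415  0.      1.3207] 22.5 [-2.8  0.6  8.5]
[0.20580407 0.44849857 0.02328223]
```

View pics/w14.png

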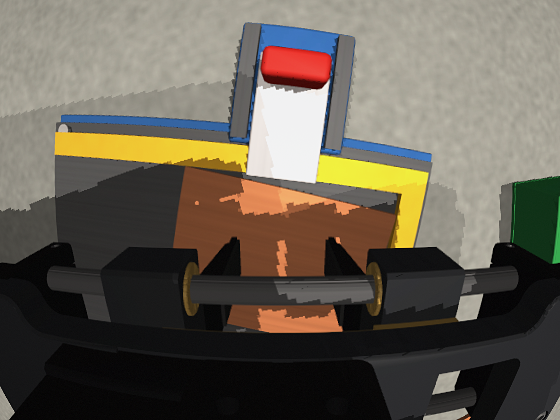

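Run:
```python
from h import *
im=np.load("w14.npy"); s=np.load("w14s.npy",allow_pickle=True).item()
cv2.imwrite("pics/c14.png",cv2.resize(im[140:260,150:440,::-1],None,fx=2.7,fy=2.7,interpolation=cv2.INTER_CUBIC))
a,b=onz("wrist",[(185,166),(397,212)],23,s)[:,:2]; d=b-a
print(a,b,np.linalg.norm(d),np.arctan2(d[1],d[0]))
u=d/np.linalg.norm(d); v=np.array([-u[1],u[0]]); print("centre",(a+b)/2-45*v)
print(fences(im,s,(45,115,440,255),25,23,c0=(535,-18)))
```

```text
[548.64644364  58.74425814] [656.60028091   4.61289543] 120.76520778146364 -0.46479147333755766
centre [582.452724    -8.54760066]
(array([593.71668813,  -6.80589426]), np.float64(-0.353863603912591), (array([-2.54361512e-02,  7.73688647e+01]), np.float64(0.15966500274473427), np.int64(61)), (array([-1.02984135e-01,  1.13262081e+02]), np.float64(0.18639733873939518), np.int64(15)))
```

View pics/c14.png

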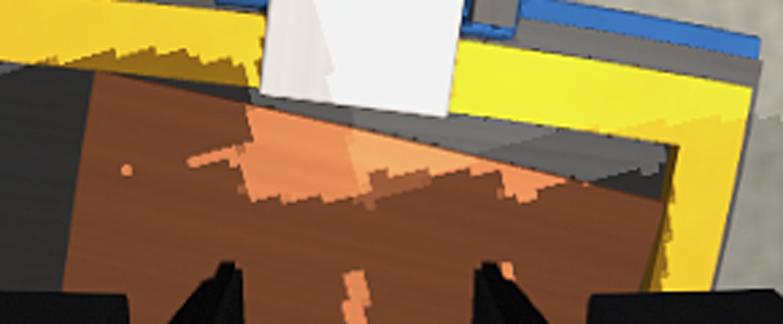

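```bash
python3 -m pendant '[0,0,-0.005,0,0,0,0,-0.005,0,0,-0.022,0.016,0,0.032,0,-0.022,0.016,0,0.032,0,0,0,0.004,0,0,0,0,0.0035,0,0,0,0,0,0,0]'
```

```text
t: 23.42
eef_pos: [594.0, -24.1, -14.3]
tcp_rot: [-3.141, 0.0, 1.121]
ft_force: [-0.6, 0.7, 0.2]
opening: 0.506
```

```bash
python3 -m pendant '[0,0,0.0005,0,0]'
```

```text
t: 23.55
eef_pos: [594.2, -24.2, -14.3]
tcp_rot: [3.142, 0.0, 1.121]
ft_force: [-0.2, -0.5, -0.3]
opening: 0.502
```

```bash
python3 -m pendant '[0,0,0.0005,0,0]'
```

```text
t: 23.68
eef_pos: [594.2, -24.3, -14.4]
tcp_rot: [3.141, 0.0, 1.12]
ft_force: [-1.0, -0.1, 0.4]
opening: 0.5
```

```bash
python3 -m pendant '[0,0,0.0005,0,0]'
```

```text
t: 23.8
eef_pos: [594.3, -24.4, -14.5]
tcp_rot: [3.141, -0.0, 1.12]
ft_force: [-1.4, 0.1, 3.9]
opening: 0.5
```

```bash
python3 -m pendant '[0,0,0.0005,0,0]'
```

```text
t: 23.92
eef_pos: [594.3, -24.4, -14.6]
tcp_rot: [3.141, -0.0, 1.12]
ft_force: [-1.4, 0.5, 5.6]
opening: 0.498
```

```bash
python3 -m pendant '[0,0,0.0005,0,0,0,0,0.00025,0,0]'; python3 -m pendant '[0.003,0.001,0,-0.008,0,0.0035,0.001,0,-0.008,0,0.0035,0.001,0,-0.008,0,0.0035,0.001,0,-0.008,0,0.0035,0.001,0,-0.008,0]'
python3 - <<'E'
from h import *
im,s=snap("w15"); print(s['moment'])
cv2.imwrite("pics/c15.png",cv2.resize(im[140:260,150:440,::-1],None,fx=2.7,fy=2.7,interpolation=cv2.INTER_CUBIC))
E
```

```text
t: 24.18
eef_pos: [594.3, -24.4, -14.6]
tcp_rot: [3.141, -0.0, 1.12]
ft_force: [-1.9, 1.7, 9.0]
opening: 0.501
t: 24.8
eef_pos: [599.1, -19.2, -14.6]
tcp_rot: [3.14, 0.0, 1.246]
ft_force: [-1.0, -0.3, 6.7]
opening: 0.501
[599.14 -19.15 -14.59] [3.1405 0.     1.2461] 24.8 [-1.  -0.3  6.7]
[-0.03443783  0.18053994 -0.00527678]
```

View pics/c15.png

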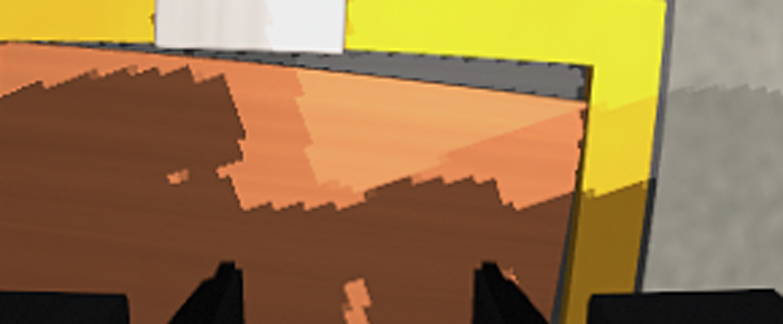

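```bash
python3 -m pendant '[0,0,0.00025,0,0,0.0035,0.0005,0,-0.006,0,0.0035,0.0005,0,-0.006,0,0.0035,0.0005,0,-0.006,0,0.0035,0.0005,0,-0.006,0,0.0035,0.0005,0,0,0]'
python3 - <<'E'
from h import *
im,s=snap("w16"); print(s['moment'])
cv2.imwrite("pics/c16.png",cv2.resize(im[140:260,150:440,::-1],None,fx=2.7,fy=2.7,interpolation=cv2.INTER_CUBIC))
E
```

```text
t: 25.6
eef_pos: [602.1, -12.9, -14.6]
tcp_rot: [3.14, 0.0, 1.321]
ft_force: [-1.1, -2.1, 8.1]
opening: 0.499
[602.14 -12.91 -14.62] [3.1403e+00 3.0000e-04 1.3211e+00] 25.6 [-1.1 -2.1  8.1]
[-0.38701248  0.24325187  0.07661232]
```

View pics/c16.png

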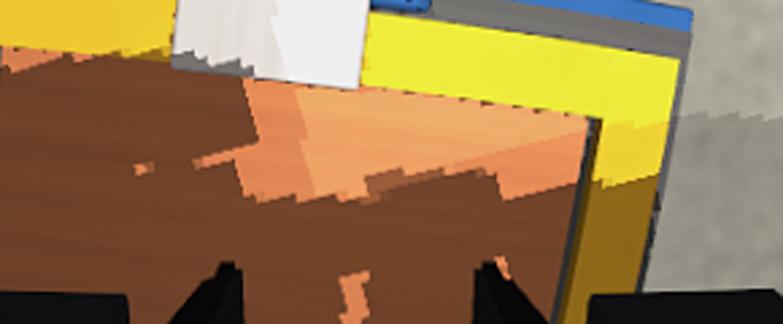

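```bash
python3 -m pendant '[0,0.0025,0,0,0,0,0.003,0,0,0,0,0.003,0,0,0]'
python3 - <<'E'
from h import *
im,s=snap("w17"); print(s['moment'])
cv2.imwrite("pics/c17.png",cv2.resize(im[140:260,150:440,::-1],None,fx=2.7,fy=2.7,interpolation=cv2.INTER_CUBIC))
E
```

```text
t: 26.02
eef_pos: [605.0, -13.6, -14.7]
tcp_rot: [3.141, 0.0, 1.321]
ft_force: [-3.6, 1.2, 10.0]
opening: 0.502
[604.98 -13.6  -14.69] [3.1413e+00 2.0000e-04 1.3207e+00] 26.02 [-3.6  1.2 10. ]
[0.04184519 0.5864576  0.02156287]
```

View pics/c17.png

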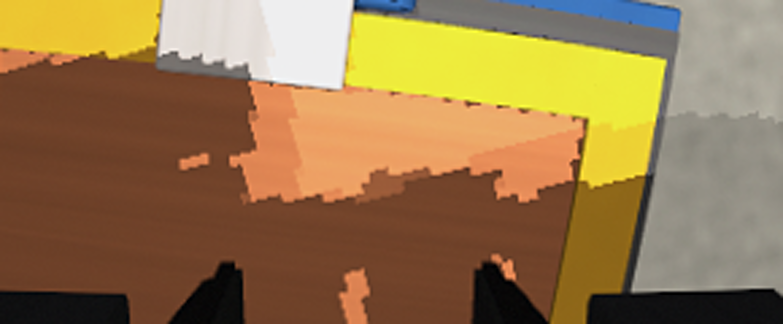

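```bash
python3 -m pendant '[0.003,0,0,0,0,0.002,0,0,0,0,0,0,-0.002,0,0,0,0,-0.005,0,0,0,0,-0.05,0,0,-0.06,0,-0.12,0.05,0,-0.08,0,-0.12,0,0,-0.06,-0.02,-0.05,0,0,0,0,0,0,0]'
python3 - <<'E'
from h import *
im,s=snap("w18")
E
```

```text
t: 27.2
eef_pos: [569.9, -84.0, 125.0]
tcp_rot: [3.139, -0.0, 1.162]
ft_force: [-0.3, -0.3, -0.4]
opening: 0.499
[569.93 -83.99 125.  ] [ 3.1390e+00 -3.0000e-04  1.1618e+00] 27.2 [-0.3 -0.3 -0.4]
```

View pics/w18.png

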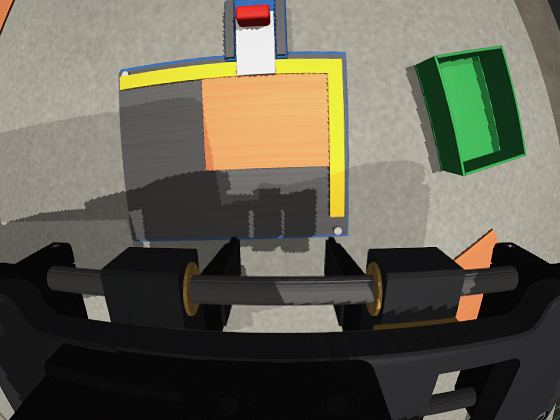

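Run:
```python
from h import *
im=np.load("w18.npy"); s=np.load("w18s.npy",allow_pickle=True).item()
cv2.imwrite("pics/c18.png",cv2.resize(im[50:180,190:350,::-1],None,fx=4.6,fy=4.6,interpolation=cv2.INTER_CUBIC))
F=fences(im,s,(115,45,350,220),25,23,c0=(570,-8)); print(F)
m=sheetmask(im,(195,65,345,180)); c=max(lines_from(m),key=cv2.contourArea)[:,0,:]
P=onz("wrist",c,23,s)[:,:2]
u=np.array([np.cos(F[1]),np.sin(F[1])]); v=np.array([-u[1],u[0]])
x=(P-F[0])@u; y=(P-F[0])@v
print(np.percentile(x,[1,99]),np.percentile(y,[1,99]))
k=(x<-50)&(abs(y)<38); p=np.polyfit(y[k],x[k],1); print("left",p)
k=(y<-35)&(abs(x)<50); p=np.polyfit(x[k],y[k],1); print("bottom",p)
k=(y>38)&(x>0)&(x<55); p=np.polyfit(x[k],y[k],1); print("top",p)
k=(x>52)&(abs(y)<38); p=np.polyfit(y[k],x[k],1); print("right",p)
k=(y>35)&(x<-25)&(x>-55); p=np.polyfit(x[k],y[k],1); print("topL",p)
```

```text
(array([588.02538936,  -3.61858104]), np.float64(-0.3734393987603019), (array([1.83542631e-03, 5.55455064e+01]), np.float64(0.1697868831166403), np.int64(66)), (array([2.02983059e-03, 7.51439021e+01]), np.float64(0.15362716572563273), np.int64(59)))
[-60.94550768  59.53788156] [-45.96809543  44.68442477]
left [ 2.25120077e-03 -6.04504893e+01]
bottom [-1.63811823e-03 -4.54217696e+01]
top [4.10703750e-03 4.40311412e+01]
right [5.25594774e-03 5.90736073e+01]
topL [-1.16517644e-03  4.42253069e+01]
```

View pics/c18.png

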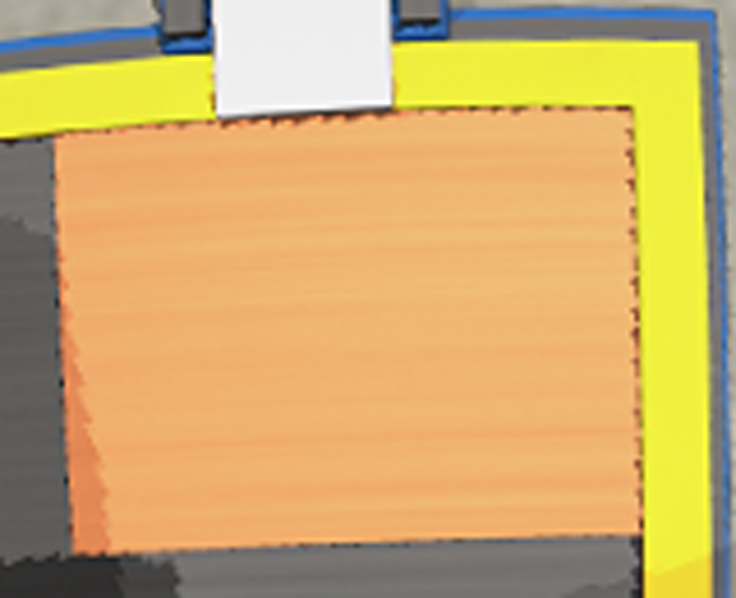

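Run:
```python
from h import *
ob=[]
for n in ("w2","w10","w11","w12","w13","w14","w18"):
    im=np.load(n+".npy"); s=np.load(n+"s.npy",allow_pickle=True).item()
    h=cv2.cvtColor(im,cv2.COLOR_RGB2HSV); m=((h[...,0]<6)|(h[...,0]>174))&(h[...,1]>170)&(h[...,2]>60); m[100:]=0
    ys,xs=np.nonzero(m); print(n,len(xs),xs.min(),xs.max(),ys.min(),ys.max())
    if ys.min()>0: ob.append(("wrist",(xs.mean(),ys.mean()),s))
P=tri(ob); print(P)
u=np.array([.9297,-.3685]);v=np.array([.3685,.9297]); d=P[:2]-[588.1,-4.1]; print(d@u,d@v)
print([(np.round(x['xyz'],1).tolist(),round(x['confidence'],2)) for x in env.landmark_of("latch_grip","wrist")[:3]])
im=np.load("w13.npy");cv2.imwrite("pics/c13.png",cv2.resize(im[10:200,220:400,::-1],None,fx=3,fy=3,interpolation=cv2.INTER_CUBIC))
```

```text
w2 1237 280 329 16 48
w10 1798 328 397 0 28
w11 2457 329 399 33 73
w12 2338 352 424 59 99
w13 2461 278 349 46 88
w14 2421 261 331 46 88
w18 618 236 269 5 26
[617.32011579  90.0524041   46.41530797]
-7.529219258928997 98.30110276276466
[]
```

View pics/c13.png

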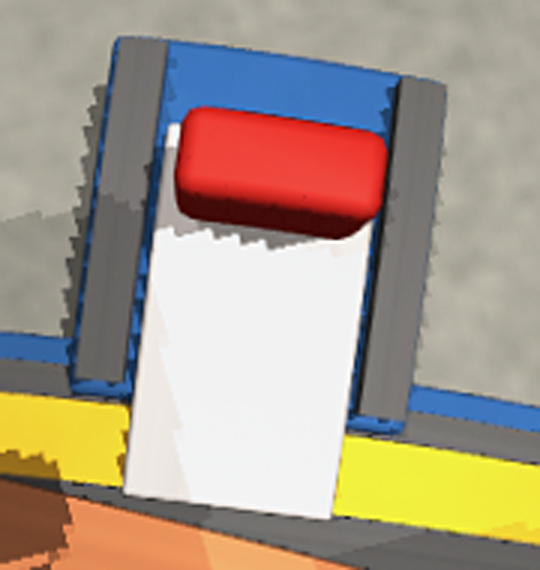

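```bash
python3 -m pendant '[0.1022,-0.0133,0,0,1,0.1022,-0.0133,0,0,1,0.1022,-0.0133,0,0,1,0.1022,-0.0133,0,0,1,0.1022,-0.0133,0,0,1,0,0,0.05,-0.011,1,0,0,0.1,0,1,0,0,0.05,0,1,0,0,0,0,1]'
python3 - <<'E'
from h import *
o=[]
s=env.state(); print(s['eef_pos']); R=Ro.from_euler('xyz',s['tcp_rot']).as_matrix()
for n,(x,y,w) in (("scene",(260,170,90)),("side",(215,140,90))):
    im=env.read_camera(n); t=cv2.resize(im[y:y+w,x:x+w,::-1],(390,390),interpolation=cv2.INTER_CUBIC)
    o.append(t)
cv2.imwrite("pics/l1.png",np.hstack(o))
E
```

```text
t: 28.42
eef_pos: [625.2, 116.1, 40.6]
tcp_rot: [-3.137, 0.002, 1.199]
ft_force: [0.2, -0.6, 0.3]
opening: 0.008
[625.19500387 116.14774546  40.64829553]
```

View pics/l1.png

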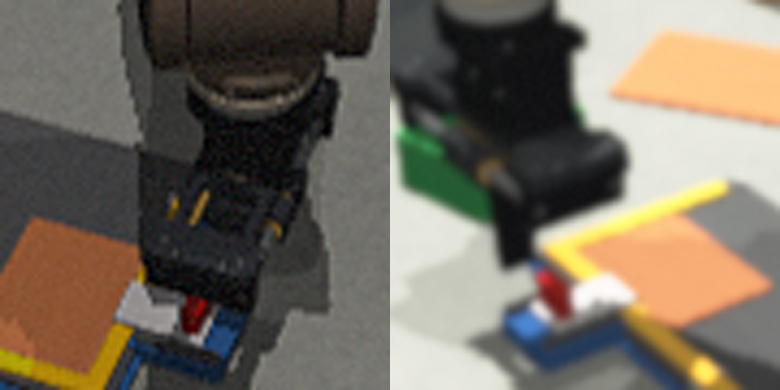

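```bash
python3 -m pendant '[0,0,0.03,0,1,0,0,0.03,0,1,0,0,0.02,0,1,0,0,0.01,0,1,0,0,0,0,1]'
python3 - <<'E'
from h import *
o=[]
for n,(x,y,w) in (("scene",(270,200,60)),("side",(225,160,60))):
    im=env.read_camera(n); t=cv2.resize(im[y:y+w,x:x+w,::-1],(390,390),interpolation=cv2.INTER_CUBIC)
    o.append(t)
cv2.imwrite("pics/l2.png",np.hstack(o))
E
```

```text
t: 29.15
eef_pos: [626.5, 115.2, 7.3]
tcp_rot: [-3.141, 0.0, 1.198]
ft_force: [-0.4, 0.4, -0.0]
opening: 0.008
```

View pics/l2.png

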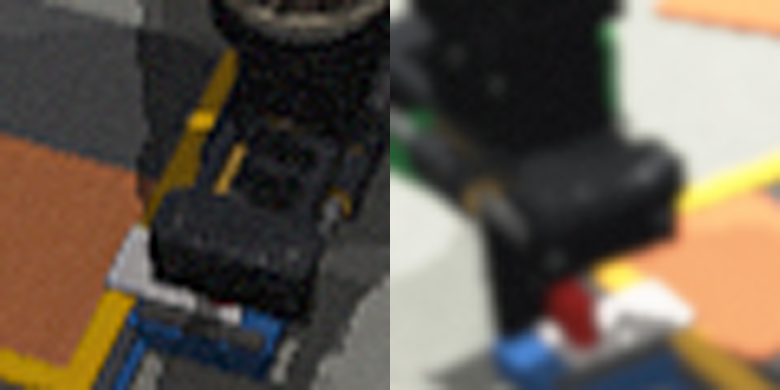

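```bash
python3 -m pendant '[-0.009,0,0,0,1,-0.009,0,0,0,1,-0.009,0,0,0,1,-0.009,0,0,0,1,-0.009,0,0,0,1,-0.009,0,0,0,1,-0.009,0,0,0,1,-0.009,0,0,0,1]'
python3 - <<'E'
from h import *
o=[]
for n,(x,y,w) in (("scene",(250,190,60)),("side",(235,160,60))):
    im=env.read_camera(n); t=cv2.resize(im[y:y+w,x:x+w,::-1],(390,390),interpolation=cv2.INTER_CUBIC)
    o.append(t)
cv2.imwrite("pics/l3.png",np.hstack(o))
E
```

```text
t: 30.25
eef_pos: [616.0, 88.2, 7.5]
tcp_rot: [3.141, 0.0, 1.198]
ft_force: [0.5, 2.0, 0.8]
opening: 0.008
```

View pics/l3.png

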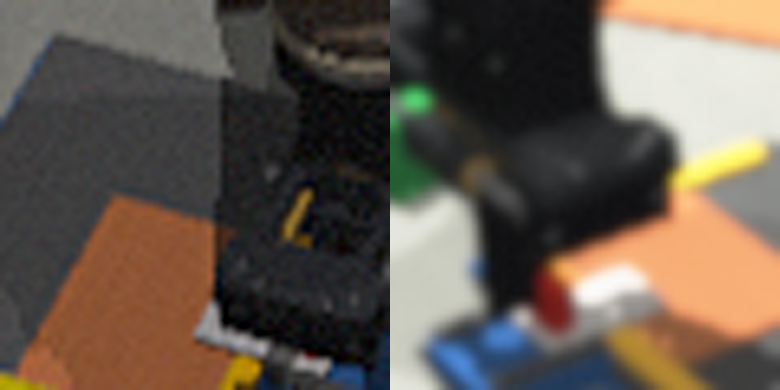

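```bash
python3 -m pendant '[-0.004,0,0,0,1,-0.004,0,0,0,1,-0.004,0,0,0,1,-0.004,0,0,0,1]'; python3 -m pendant '[-0.0025,0,0,0,1]'
```

```text
t: 30.85
eef_pos: [613.6, 82.4, 7.4]
tcp_rot: [-3.141, 0.0, 1.198]
ft_force: [0.5, 1.3, -0.0]
opening: 0.006
t: 30.98
eef_pos: [613.2, 81.5, 7.4]
tcp_rot: [-3.141, 0.0, 1.198]
ft_force: [1.1, 2.4, -0.8]
opening: 0.003
```

```bash
python3 -m pendant '[-0.0025,0,0,0,1]'; python3 -m pendant '[-0.0025,0,0,0,1]'
```

```text
t: 31.1
eef_pos: [612.9, 80.6, 7.5]
tcp_rot: [-3.142, 0.0, 1.198]
ft_force: [0.2, 2.3, -0.1]
opening: 0.002
t: 31.22
eef_pos: [612.5, 79.6, 7.5]
tcp_rot: [-3.142, 0.0, 1.198]
ft_force: [1.1, 2.8, -0.9]
opening: 0.003
```

```bash
python3 -m pendant '[-0.0025,0,0,0,1]'; python3 -m pendant '[-0.0025,0,0,0,1]'
```

```text
t: 31.35
eef_pos: [612.2, 78.7, 7.5]
tcp_rot: [-3.142, 0.0, 1.198]
ft_force: [-0.1, 2.3, 0.0]
opening: 0.006
t: 31.48
eef_pos: [611.8, 77.7, 7.5]
tcp_rot: [-3.142, 0.0, 1.198]
ft_force: [-0.4, 2.3, -0.9]
opening: 0.008
```

```bash
python3 -m pendant '[-0.0025,0,0,0,1]'; python3 -m pendant '[-0.0025,0,0,0,1]'
```

```text
t: 31.6
eef_pos: [611.7, 77.2, 7.6]
tcp_rot: [3.141, -0.001, 1.198]
ft_force: [2.4, 8.6, -0.8]
opening: 0.007
t: 31.72
eef_pos: [611.7, 77.1, 7.6]
tcp_rot: [3.141, -0.002, 1.197]
ft_force: [3.8, 13.8, -1.4]
opening: 0.004
```

```bash
python3 -m pendant '[0.01,0,0,0,1,0.02,0,0,0,1,0,0,-0.06,0,1,0,0,-0.1,0,1,-0.12,0,-0.1,0,1,-0.14,0,-0.05,0,1,-0.14,0,0,0,1,-0.12,0,0,0,1,0,0,0,0,1]'
python3 - <<'E'
from h import *
im,s=snap("w20")
cv2.imwrite("pics/c20.png",cv2.resize(im[0:220,100:400,::-1],None,fx=2.6,fy=2.6,interpolation=cv2.INTER_CUBIC))
E
```

```text
t: 32.85
eef_pos: [539.0, -109.0, 131.8]
tcp_rot: [3.141, 0.001, 1.195]
ft_force: [0.8, -0.2, -0.2]
opening: 0.002
[ 539.02 -109.01  131.82] [3.1413e+00 5.0000e-04 1.1945e+00] 32.85 [ 0.8 -0.2 -0.2]
```

View pics/c20.png

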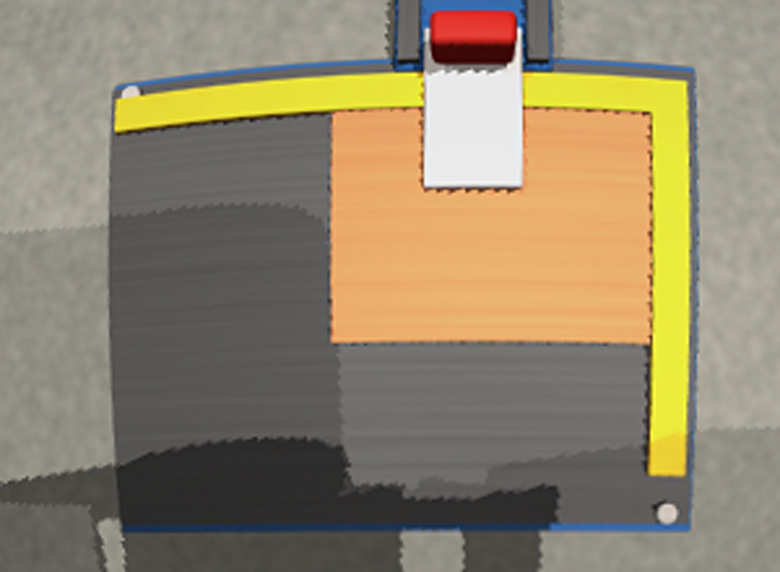

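Run:
```python
from h import *
im=np.load("w20.npy"); s=np.load("w20s.npy",allow_pickle=True).item()
F=fences(im,s,(140,20,370,190),25,23,c0=(570,-8)); print(F[0],F[1])
m=sheetmask(im,(215,38,355,140)); c=lines_from(m)[0][:,0,:]
P=onz("wrist",c,23,s)[:,:2]
u=np.array([np.cos(F[1]),np.sin(F[1])]); v=np.array([-u[1],u[0]])
x=(P-F[0])@u; y=(P-F[0])@v
for nm,k,A,B in (("left",(x<-50)&(abs(y)<38),y,x),("bottom",(y<-35)&(abs(x)<50),x,y),("right",(x>52)&(abs(y)<38),y,x)):
    print(nm,np.polyfit(A[k],B[k],1))
t=onz("wrist",[(100+474/2.6,187/2.6)],27,s)[0,:2]-F[0]; print("tongue tip v",t@v, "overlap",45-t@v)
```

```text
[588.43081199  -3.43266918] -0.3774925239801403
left [-3.82301141e-03 -6.07501192e+01]
bottom [ 2.87082197e-03 -4.56398689e+01]
right [-5.62057849e-03  5.92991095e+01]
tongue tip v 11.631136052455924 overlap 33.36886394754408
```

Sheet flush (within about 0.7 mm, under 0.006 rad) and the tongue is 33 mm over its edge. I'm handing in.

Run:
```python
from cell import env
print(env.job_done()); s=env.state(); print(s['t'],s['ft_force'])
```

```text
the job is handed in; nothing more can be done
None
the job is handed in; nothing more can be done
```

The sheet is seated flush on both fences with the retainer fully home, and I handed the job in about 33 s into the run. No verdict is reported.

- **Sheet:** I pressed its top with the half-open fingertips, about 8–10 N by the wrist reading. I slid it to the side fence and then to the end stop, and squared it with one lift and re-press nearer the end stop. The highest sideways resistance I read was about 3.6 N.
- **Retainer:** With the sheet let go and the view showing it flush, I pushed the red handle with the closed fingers until the force rose to about 14 N at the hard stop. Then I backed off and withdrew.
- **Last check (wrist view):** The sheet is off the seat by at most about 0.7 mm and square to within about 0.006 rad. The tongue reaches about 33 mm over its edge, and the robot read no contact.

**What disagreed or did not go as planned:**
- **Fingertip height:** The fingertips sit about 38 mm short of the reported TCP, seen in all three cameras and confirmed by first contact at TCP z = -14.5. I therefore took touchdown from force and pictures.
- **Sheet height:** Camera estimates of the sheet top ran from 19 to 25 mm; contact put it near 23 mm.
- **Turning the sheet:** My first attempt to turn it under the fingers mostly slipped, about 0.05 rad of 0.18, so I used the fences to square it.
- **Bystanders:** I did not measure their positions at the end; no move went near them and none showed contact.

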